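# Close up the cornice course on the lipped rail

### The job

Finish laying out the cornice course: from the bench, set the loose rosette block and the loose narrow leaf block into the two empty places on the aluminium rail, so that rosettes and leaves alternate all along. Lift each one over the rail's front lip with its nose to the front like its neighbours, and lower it gently (never drop it) until it stands flat on the bed, squarely in its own place, with the nose hooked over the lip, then let go. Do not shift or tip the blocks already laid, and leave everything else on the bench where it is.

Things in the scene. Friction and masses are not known exactly. Their poses are not given: they have to be found in the camera images.
- rosette_block_mid (a point): Loose ROSETTE block, white plaster, 0.12 kg, upright on the bench, round rosette on top (5 mm proud). 48 mm wide (y), 51 deep (x), 50 high; flat parallel front and back faces. Point: its centre, 25 mm above the underside. x runs from the nose (front) to the back, z up. Body x -10.5..25.5 mm stands on the bench, foot bevelled 3 mm; see the nose entry for the front.
- rosette_block_nose (a point): Middle of the front (nose) face of the loose rosette block, half-way up, 25.5 mm in front of its centre. All blocks: the nose is x -25.5..-10.5 mm from the centre; its 6 mm thick drip at the very front hangs to 5 mm above the underside; behind the drip a groove 9 mm wide, open below, reaches 15 mm above the underside. It takes the rail's lip.
- leaf_block_mid (a point): Loose LEAF block, white plaster, 0.085 kg, upright on the bench, ribbed leaf on top (mid-rib along x, slanting side ribs, 4 mm proud). 34 mm wide (y), otherwise of the same section as the rosette block: 51 deep (x), 50 high. Point: its centre, 25 mm above the underside. x runs from the nose (front) to the back, z up.
- leaf_block_nose (a point): Middle of the front (nose) face of the loose leaf block, half-way up, 25.5 mm in front of its centre.
- rosette_place: Empty place for the rosette block: 52 mm of bare bed between neighbours (or a neighbour and an end stop), a black square of tape on it. Origin: on the bed, where the point 25 mm under the seated block's centre belongs, 7.5 mm in front of the tape's centre. x: rail front to back (a seated block's x, nose to the front, lies along it), y along the rail, z up.
- leaf_place: Empty place for the leaf block, 38 mm wide, with a black square of tape; origin and axes as for the other empty place. In some starts the two places lie side by side and make one wide opening; rosettes and leaves still alternate.
- board: Fixed plywood assembly board 135 (x) x 440 (y) x 12 mm, origin under its centre, x front to back. On it the aluminium rail, 344 mm long: bed top 16 mm above the bench; front lip 12 mm above the bed, 4 mm thick (x -16.5..-12.5); back fence 10 mm above the bed (x 27.5..31.5); a steel stop at each end, 46 mm above the bench.
- course (a point): Middle of the rail, on the bed. Eight places in a row for alternating rosette and leaf blocks, about 2 mm apart, loose, noses hooked over the lip, bodies between lip and fence with 2 mm play each way; six are filled. Their tops are 66 mm above the bench (71 with ornament), front and back faces in line.
- roset1_mid (a point): A rosette block already laid on the rail, loose, not to be shifted; same size as the loose one of its kind; this point is at its middle, half-way up.
- roset2_mid (a point): A rosette block already laid on the rail, loose, not to be shifted; same size as the loose one of its kind; this point is at its middle, half-way up.
- roset3_mid (a point): A rosette block already laid on the rail, loose, not to be shifted; same size as the loose one of its kind; this point is at its middle, half-way up.
- leaf1_mid (a point): A leaf block already laid on the rail, loose, not to be shifted; same size as the loose one of its kind; this point is at its middle, half-way up.
- leaf2_mid (a point): A leaf block already laid on the rail, loose, not to be shifted; same size as the loose one of its kind; this point is at its middle, half-way up.
- leaf3_mid (a point): A leaf block already laid on the rail, loose, not to be shifted; same size as the loose one of its kind; this point is at its middle, half-way up.
- wide_block: A plain cornice block of the same section but 64 mm wide with a flat raised field on top, loose on the bench: fits neither place; leave it. Origin at its underside.
- bottle: White plastic bottle, 52 mm across, 190 mm tall, loose on the bench; leave it. Origin at its underside.
- sander: Cork sanding block, 70 x 46 x 24 mm, loose on the bench; leave it. Origin at its underside.
- gouge: Carving gouge lying on the bench, 235 mm long, 31 mm high, blade to +x; leave it. Origin on the bench near its middle.
- rasp: Rasp lying on the bench, 255 mm long, 28 mm high; leave it. Origin on the bench near its middle.
- tape_roll: Roll of black tape, 72 mm across, 19 mm high, lying flat; leave it. Origin at its underside.

How it is judged:
By the outcome, as a careful person would: the job done as asked, in the order asked, and still so for the second after the job is handed in, with the robot touching nothing.
It also fails if it takes over 67 s, if anything falls off the work surface, if the arm or the gripper's body presses on something with over 40 N, if the wrist force passes 120 N, or if a joint passes its speed limit or range.

### The arm

A 6-joint arm with a two-finger parallel gripper is mounted at the origin on the work surface. World frame = base frame: x ahead of the robot, y to its left, z up, the work surface at z = 0. Lengths are in m, angles in degrees, forces in N, time in s.
With the tool pointing down it reaches from about 0.375 to 0.9 m from the base axis. Payload 3.1 kg.
Tool frame: the origin (TCP) lies midway between the tips of the shut fingers; the grasp point (between the pads) lies 19 mm behind it (bot.pinch_z is the distance from the TCP to the grasp point, in m); z points along the fingers, y is the direction in which the jaws open and shut (so a half turn about z gives the same grasp; the last joint's range is limited). The gripper opens to 85 mm and grips with 20 to 120 N. Pads are 22 mm wide; open, the fingers measure 114 mm over their backs; the gripper's body (76 mm by 85 mm) begins 54 mm behind the grasp point. The pads swing forward as they close: fully open they stand 13 mm farther back than shut.
Start: joints at [66.721, 30.224, 82.088, -0, 67.689, -10.227], TCP at [0.141, 0.609, 0.194] pointing down, gripper open.
Joint ranges: [-176.69, 176.69], [-43.24, 126.21], [12.49, 139.97], [-82, 262], [0, 151.66], [-163.58, 163.58]. Speed limits (degrees/s): [159.86, 159.86, 180, 180, 180, 180].

### API

Orientations are given as [roll, pitch, yaw] about the fixed x, y, z axes, in that order (R = Rz(yaw) Ry(pitch) Rx(roll)).
In Python, from rig import monitor, imaging, close_job, bot gives the robot as it stands. The module is installed in compiled form; this text tells all that it offers.
- The arm moves only by the tool carry_out, never from a script. Its argument "commands" is a list of rows, each a list of 7 numbers: the shift along the world's x, y, z in cm, then the turn, a rotation vector about the world's x, y, z in rad, then the closure, from 0 (fully open) to 1 (shut). In form: [[dx, dy, dz, rx, ry, rz, fingers], ...]. A call has 1 to 10 rows; each row is the pose to reach, as a shift and turn from the pose commanded when the call began; what a row does not reach only later rows make up. A row lasts 1/10 s, in which the tool goes at most 50 mm and 8.59 degrees, less where a joint would pass 70% of its speed; a pose out of reach is approached as far as the arm can. A call with a gripper value outside its range is refused whole. The fingers move at their own pace and stop on an object; "grip_force" is the grip in N (left out, the last holds). Time passes only in rows, so rows that repeat a pose let the fingers close. It gives the time, the measured TCP pose, the force and the opening at its end, in the units of the state.
- monitor.sense(): the state, without advancing time (a new reading comes with each control period).
- imaging.camera(name): name is "scene" or "side" or "wrist"; returns a dict with "color" (420x560x3 uint8, blue, green, red), "intrinsics" (3x3 intrinsics, pixels), "R" (3x3) and "t" (3): a world point X has camera coordinates R X + t; the wrist camera has in their place "hand_eye" (4x4, takes a point from camera to tool coordinates, whose origin is the TCP and whose axes are the flange's). Camera axes: x right, y down, z forward; pixel columns grow to the right and rows downward; lengths in m; the calibration is good to about 2 mm. A picture is of the moment at which its call begins: read the wrist's pose just before it. There is no depth.
- close_job(): hands the job in, once; it reports no verdict.
The state is a dict: "time": time; "qpos": joint angles; "joint_vel": joint speeds; "tau": joint torques, N m; "tool_pos": TCP position; "ee_rot": TCP orientation; "contact_force": force on the tool from outside, world axes, zero at the start; "moment": the same for the moment, N m; "gripper_width": finger opening in m.
Only numpy, scipy, OpenCV 4.12 (cv2) and the standard library are available. Lean on these libraries where they do the work, as an engineer would, in place of code of your own. Each camera call takes 0.05 s, during which the arm holds its last target.

## Working session

There is one attempt and no reset: what is moved stays moved. The work goes in short steps, Python scripts to look and compute and a tool call to move; the robot and the scene stay as the last step left them, time stands still between calls to the robot, and variables do not carry over. Pictures are saved under pics/ and viewed, and the job is handed in when it is done.

Besides the shell and the picture viewer there is one more tool, called after ">>>" by a JSON object that holds its "op" and its "data", one argument or row to a line. carry_out: Moves the arm, as the interface text tells. Its arguments: {"type":"object","properties":{"commands":{"type":"array"},"grip_force":{"type":"number"}},"required":["commands"]}

```bash
mkdir -p pics
cat > h.py <<'E'
import numpy as np, cv2, pickle
from rig import monitor, imaging, close_job, bot
def grab(name,fn):
    s=monitor.sense(); c=imaging.camera(name); cv2.imwrite('pics/%s.png'%fn,c['color'])
    pickle.dump((s,c),open('pics/%s.pkl'%fn,'wb')); return s,c
E
python3 - <<'E'
from h import *
print(monitor.sense())
for n in ['scene','side','wrist']:
    s,c=grab(n,n+'0'); print(n,{k:np.round(v,4).tolist() for k,v in c.items() if k!='color'})
E
```

```text
{'time': 0.0, 'qpos': array([ 6.67218043e+01,  3.02771855e+01,  8.21578604e+01,  2.37885688e-04,
        6.76897447e+01, -1.02271457e+01]), 'joint_vel': array([-0.07602559,  0.03059323,  0.03609531,  0.03630641,  0.03931209,
        0.06788832]), 'tau': array([-4.34503672e-04, -4.42351162e+01, -1.78022754e+01, -3.43711836e-04,
        8.79503670e-03, -2.06964216e-06]), 'tool_pos': array([0.14078015, 0.60810716, 0.19294463]), 'ee_rot': array([-1.79877231e+02, -2.23730647e-02,  1.66948835e+02]), 'contact_force': array([ 0.61340474, -0.10244765, -0.49163728]), 'moment': array([-0.04560077,  0.04675036, -0.04830604]), 'gripper_width': 0.08537711514099981}
scene {'intrinsics': [[520.1088, 0.0, 267.11], [0.0, 520.1088, 213.389], [0.0, 0.0, 1.0]], 'R': [[-0.376, 0.9265, 0.0128], [0.7827, 0.325, -0.5308], [-0.4959, -0.1895, -0.8474]], 't': [0.1632, -0.363, 1.4875]}
side {'intrinsics': [[504.4543, 0.0, 282.2829], [0.0, 504.4543, 205.3109], [0.0, 0.0, 1.0]], 'R': [[0.8862, -0.4632, -0.0013], [-0.2878, -0.5483, -0.7852], [0.363, 0.6962, -0.6193]], 't': [-0.4284, 0.2015, 1.0064]}
wrist {'intrinsics': [[359.3256, 0.0, 275.7081], [0.0, 359.3256, 210.761], [0.0, 0.0, 1.0]], 'hand_eye': [[0.0003, -0.9653, -0.2612, 0.0643], [1.0, 0.0004, -0.0004, 0.0002], [0.0005, -0.2612, 0.9653, -0.1796], [0.0, 0.0, 0.0, 1.0]]}
```

View pics/scene0.png

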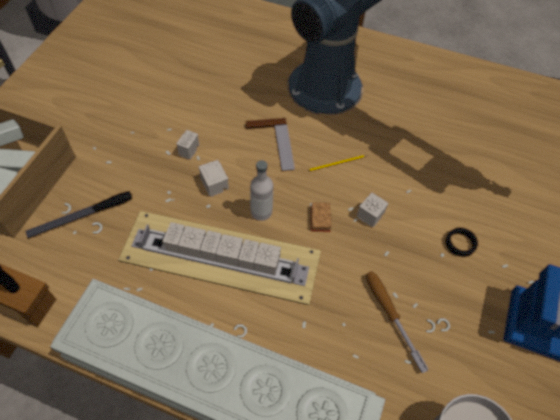

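View pics/side0.png

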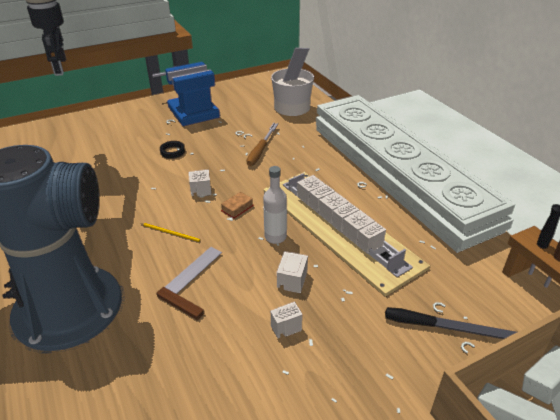

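View pics/wrist0.png

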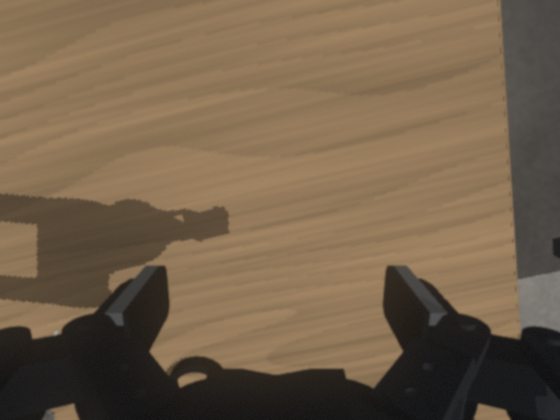

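Run:
```python
import cv2
a=cv2.imread('pics/scene0.png');b=cv2.imread('pics/side0.png')
cv2.imwrite('pics/c1.png',cv2.resize(a[205:305,115:325],None,fx=3.8,fy=3.8,interpolation=2))
cv2.imwrite('pics/c2.png',cv2.resize(b[165:290,260:430],None,fx=4.6,fy=4.6,interpolation=2))
cv2.imwrite('pics/c3.png',cv2.resize(a[120:230,165:395],None,fx=3.4,fy=3.4,interpolation=2))
cv2.imwrite('pics/c4.png',cv2.resize(b[160:345,180:320],None,fx=3.2,fy=3.2,interpolation=2))
```

```text
(no output)
```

View pics/c1.png

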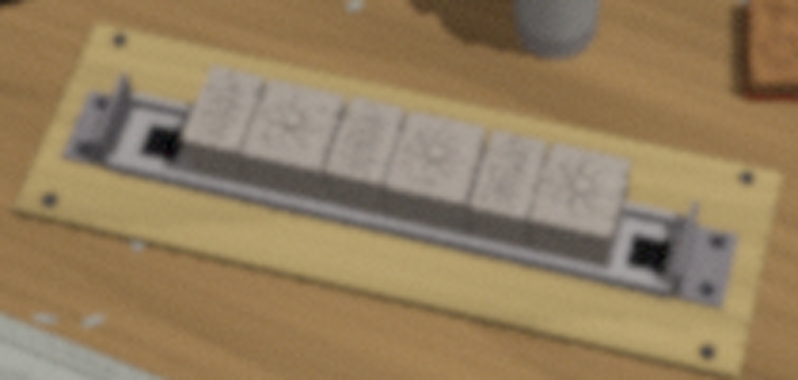

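View pics/c2.png

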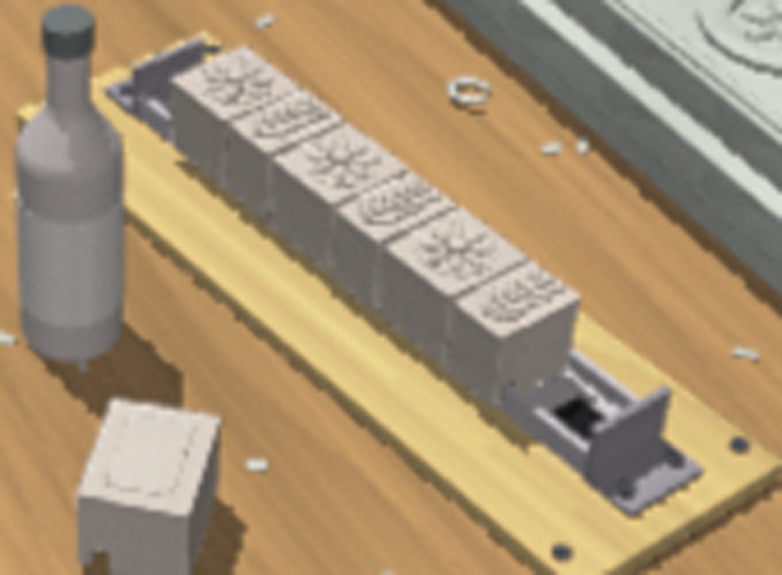

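View pics/c3.png

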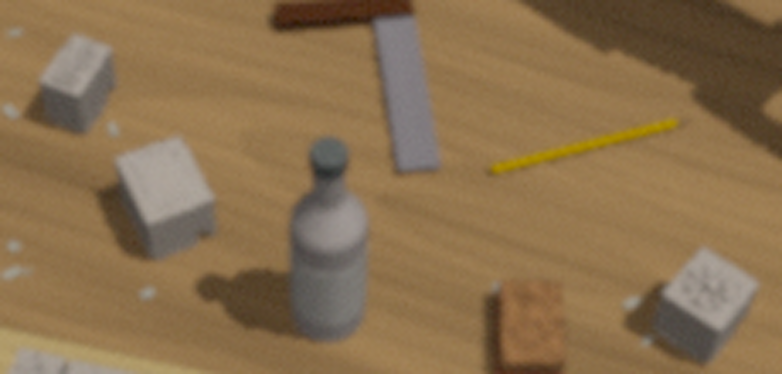

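View pics/c4.png

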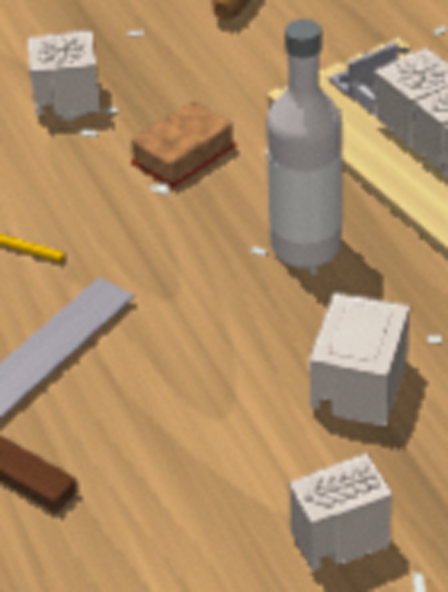

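```bash
cat >> h.py <<'E'
def load(fn): return pickle.load(open('pics/%s.pkl'%fn,'rb'))
from scipy.spatial.transform import Rotation as Ro
def cam(fn):
    s,c=load(fn); K=c['intrinsics']
    if 'R' in c: R,t=c['R'],c['t']
    else:
        T=np.eye(4); T[:3,:3]=Ro.from_euler('xyz',s['ee_rot'],degrees=True).as_matrix(); T[:3,3]=s['tool_pos']
        M=np.linalg.inv(T@c['hand_eye']); R,t=M[:3,:3],M[:3,3]
    return K,R,t
def onz(fn,uv,z):
    K,R,t=cam(fn); d=R.T@np.linalg.inv(K)@np.array([uv[0],uv[1],1.]); o=-R.T@t
    return o+d*(z-o[2])/d[2]
def tri(obs):
    A=[];b=[]
    for fn,uv in obs:
        K,R,t=cam(fn); d=R.T@np.linalg.inv(K)@np.array([uv[0],uv[1],1.]); d/=np.linalg.norm(d); o=-R.T@t
        P=np.eye(3)-np.outer(d,d); A.append(P); b.append(P@o)
    X=np.linalg.lstsq(np.vstack(A),np.hstack(b),rcond=None)[0]
    return X, [np.linalg.norm(P@X-q) for P,q in zip(A,b)]
def proj(fn,X):
    K,R,t=cam(fn); p=K@(R@np.asarray(X)+t); return p[:2]/p[2]
E
python3 - <<'E'
from h import *
np.set_printoptions(precision=4,suppress=True)
print('ros',tri([('scene0',(372.9,205.3)),('side0',(199.4,175.6))]))
print('leaf',tri([('scene0',(188.5,138.2)),('side0',(286.9,314.1))]))
print('rtape',tri([('scene0',(157.6,242.4)),('side0',(385.4,254.8))]))
print('ltape',onz('scene0',(286.1,271.6),.016))
H=[onz('scene0',(115+u/3.8,205+v/3.8),.012) for u,v in [(119,40),(50,200),(747,177),(707,352)]]
print(np.array(H)); 
for a,b in [(0,2),(1,3)]:
    d=H[b]-H[a]; print(np.degrees(np.arctan2(-d[0],d[1])),np.linalg.norm(d))
print('bottle',tri([('scene0',(165+330/3.4,120+150/3.4)),('side0',(180+303/3.2,160+30/3.2))]))
print('wide',onz('scene0',(165+155/3.4,120+175/3.4),.05))
E
```

```text
ros (array([0.3721, 0.2412, 0.0479]), [np.float64(0.00019119687401728986), np.float64(0.00019119687401750152)])
leaf (array([ 0.3577, -0.2507,  0.0459]), [np.float64(0.004094136018089286), np.float64(0.004094136018089857)])
rtape (array([ 0.6382, -0.1881,  0.017 ]), [np.float64(0.00016037885888567198), np.float64(0.00016037885888602957)])
ltape [0.5943 0.1105 0.016 ]
[[ 0.5821 -0.2498  0.012 ]
 [ 0.6964 -0.2328  0.012 ]
 [ 0.523   0.1458  0.012 ]
 [ 0.6383  0.1624  0.012 ]]
8.497989484210468 0.4000631835839901
8.358675880791635 0.3993967558242853
bottle (array([ 0.4612, -0.0049,  0.1876]), [np.float64(0.0019788806977978045), np.float64(0.0019788806977976336)])
wide [ 0.4302 -0.15    0.05  ]
```

Run:
```python
import cv2, numpy as np
a=cv2.imread('pics/scene0.png');b=cv2.imread('pics/side0.png')
f=lambda im,x,y:cv2.resize(im[y-24:y+24,x-24:x+24],(390,290) if 0 else (290,290),interpolation=2)
top=np.hstack([f(a,372,208),f(b,200,183)]);bot=np.hstack([f(a,188,144),f(b,287,318)])
cv2.imwrite('pics/c5.png',np.vstack([top,bot]))
```

```text
(no output)
```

View pics/c5.png

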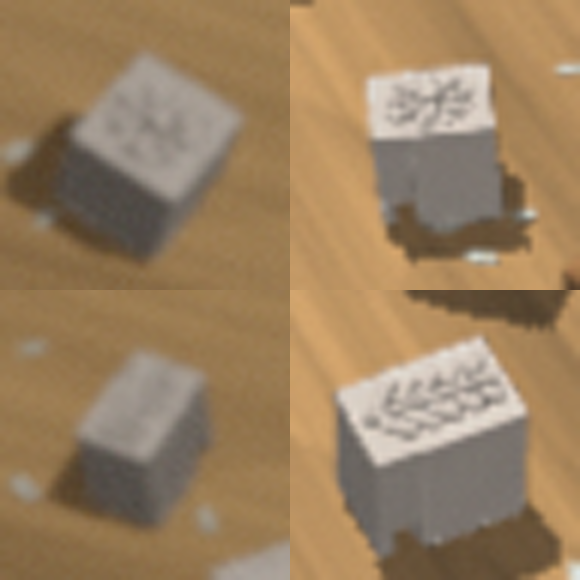

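Run:
```python
from h import *
np.set_printoptions(precision=4,suppress=True)
def q(cr,pts,fn):
    return np.array([onz(fn,p,.05) for p in pts])
P=lambda ox,oy,sx,sy:(lambda u,v:(ox+(u-sx)/6.04,oy+(v-sy)/6.04))
g=P(176,159,290,0); R=q(0,[g(370,138),g(495,131),g(488,66),g(370,76)],'side0')
g=P(263,294,290,290); L=q(0,[g(378,466),g(525,410),g(483,338),g(336,398)],'side0')
g=P(348,184,0,0); R2=q(0,[g(145,50),g(243,122),g(170,203),g(68,135)],'scene0')
g=P(164,120,0,290); L2=q(0,[g(135,350),g(207,378),g(150,462),g(78,430)],'scene0')
for A in (R,L,R2,L2):
    print(A[:,:2].mean(0)); d=np.roll(A,-1,0)-A; print(np.degrees(np.arctan2(d[:,1],d[:,0])),np.linalg.norm(d,axis=1))
```

```text
[0.3706 0.2367]
[ -22.1344   72.3398  160.9847 -109.3544] [0.0512 0.0483 0.0497 0.0455]
[ 0.3595 -0.2534]
[  -2.177    85.6251 -179.9536  -90.9005] [0.0494 0.031  0.0512 0.029 ]
[0.3717 0.2432]
[  67.926   -19.1197 -108.1642  161.6713] [0.048  0.0493 0.0472 0.0526]
[ 0.3602 -0.2472]
[ 86.4679  -1.9985 -96.0582 177.5191] [0.0349 0.0498 0.0354 0.0482]
```

>>> {"op": "carry_out", "data": {
  "commands": [
    [1,-1.6,0,0,0,-0.07,0],
    [3,-4.8,0.5,0,0,-0.21,0],
    [5,-8,1,0,0,-0.35,0],
    [7,-11.2,1,0,0,-0.49,0],
    [9,-14.4,1,0,0,-0.63,0],
    [11,-17.6,1,0,0,-0.77,0],
    [13,-20.8,1,0,0,-0.91,0],
    [15,-24,1,0,0,-1.05,0],
    [17,-27.2,1,0,0,-1.19,0],
    [18.5,-29.6,1,0,0,-1.3,0]
  ]
}}

```text
time: 1.15
tool_pos: [0.3268, 0.311, 0.2038]
ee_rot: [-180.0, 0.0, 92.1]
contact_force: [0.2, 0.2, 1.1]
gripper_width: 0.0853
```

>>> {"op": "carry_out", "data": {
  "commands": [
    [1.5,-2.5,0,0,0,-0.13,0],
    [3,-5,0,0,0,-0.25,0],
    [4.2,-6.8,0,0,0,-0.35,0],
    [4.5,-7.3,0,0,0,-0.384,0],
    [4.5,-7.3,0,0,0,-0.384,0],
    [4.5,-7.3,0,0,0,-0.384,0],
    [4.5,-7.3,0,0,0,-0.384,0]
  ]
}}

```text
time: 1.85
tool_pos: [0.3704, 0.2406, 0.2039]
ee_rot: [-180.0, -0.0, 70.6]
contact_force: [-0.7, 0.5, -0.4]
gripper_width: 0.0858
```

Run:
```python
from h import *
s,c=grab('wrist','w1'); print(s['tool_pos'],s['ee_rot'],s['joint_vel'].round(2),s['time'],bot.pinch_z)
```

```text
[0.37038843 0.24059078 0.20385776] [-1.79973129e+02 -1.00954201e-04  7.05895126e+01] [ 0.12 -0.04 -0.11 -0.14  0.03  0.14] 1.85 0.0187
```

View pics/w1.png

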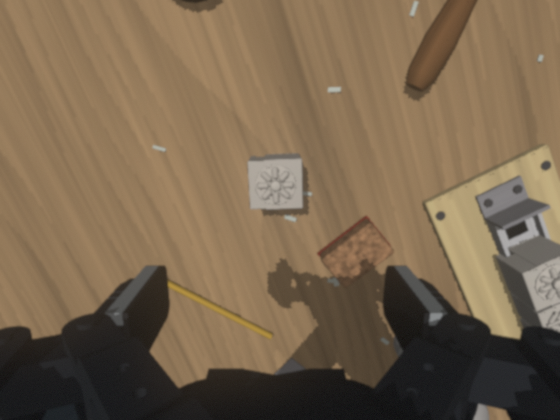

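Run:
```python
import cv2
a=cv2.imread('pics/w1.png')
cv2.imwrite('pics/c6.png',cv2.resize(a[145:225,235:315],None,fx=7,fy=7,interpolation=2))
```

```text
(no output)
```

View pics/c6.png

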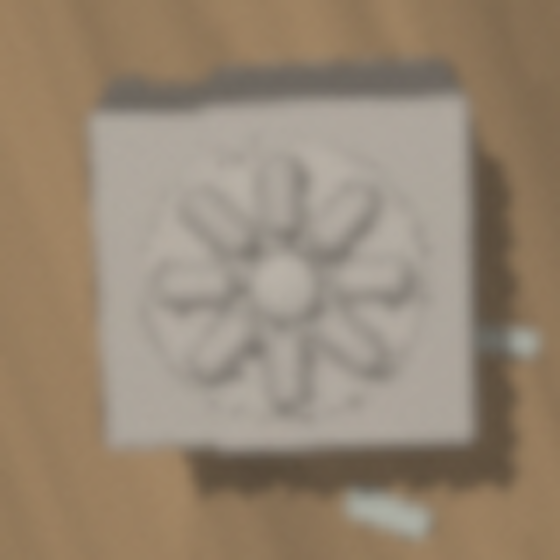

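>>> {"op": "carry_out", "data": {
  "commands": [
    [0,0,-2,0,0,0,0],
    [0,0,-4,0,0,0,0],
    [0,0,-6,0,0,0,0],
    [0,0,-7,0,0,0,0],
    [0,0,-7,0,0,0,0],
    [0,0,-7,0,0,0,0]
  ]
}}

```text
time: 2.5
tool_pos: [0.3713, 0.2403, 0.1342]
ee_rot: [180.0, -0.0, 70.5]
contact_force: [-0.5, -0.3, -1.4]
gripper_width: 0.0854
```

Run:
```python
from h import *
s,c=grab('wrist','w2'); print(s['tool_pos'],s['ee_rot'])
P=np.array([(90,112),(467,95),(477,440),(108,447)])/7+[235,145]
for p in P: print(p, proj('w2',onz('w1',p,.05)))
A=np.array([onz('w1',p,.05) for p in P]); print(A.mean(0)); d=np.roll(A,-1,0)-A; print(np.degrees(np.arctan2(d[:,1],d[:,0])),np.linalg.norm(d,axis=1))
cv2.imwrite('pics/c7.png',cv2.resize(c['color'][80:230,215:365],None,fx=4,fy=4,interpolation=2))
```

```text
[0.37129477 0.24025105 0.1342133 ] [ 1.79981692e+02 -1.82647305e-02  7.05069904e+01]
[247.85714286 161.        ] [239.20826913 173.26205323]
[301.71428571 158.57142857] [306.67808153 170.14466828]
[303.14285714 207.85714286] [308.31982426 230.83585263]
[250.42857143 208.85714286] [242.8609327  232.15415658]
[0.37243014 0.24149321 0.05      ]
[ -16.80592401 -106.64065003  161.75658076   72.51743241] [0.04993245 0.04721547 0.0506272  0.04594842]
```

View pics/c7.png

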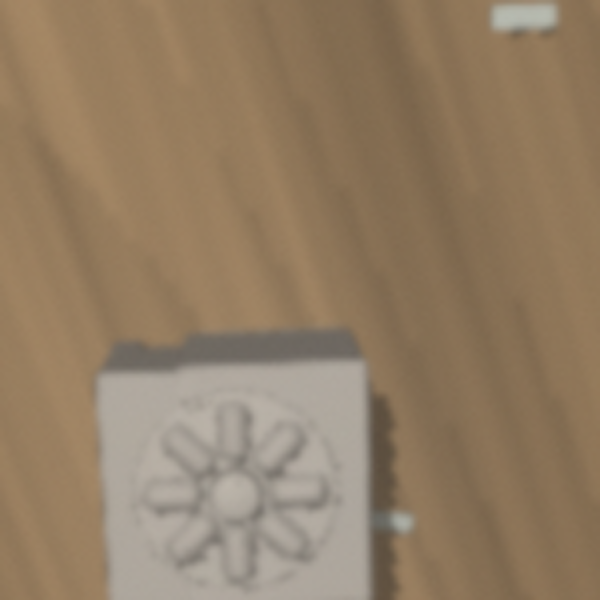

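>>> {"op": "carry_out", "data": {
  "commands": [
    [0.1,0.1,-1,0,0,0.044,0],
    [0.1,0.1,-3.5,0,0,0.044,0],
    [0.1,0.1,-6,0,0,0.044,0],
    [0.1,0.1,-8.5,0,0,0.044,0],
    [0.1,0.1,-10.5,0,0,0.044,0],
    [0.1,0.1,-11.7,0,0,0.044,0],
    [0.1,0.1,-11.7,0,0,0.044,0],
    [0.1,0.1,-11.7,0,0,0.044,0]
  ]
}}

```text
time: 3.35
tool_pos: [0.3729, 0.2411, 0.0175]
ee_rot: [179.9, -0.0, 73.0]
contact_force: [-0.2, 0.1, 0.2]
gripper_width: 0.0855
```

>>> {"op": "carry_out", "data": {
  "commands": [
    [0,0,0,0,0,0,0.15],
    [0,0,0,0,0,0,0.25],
    [0,0,0,0,0,0,0.32],
    [0,0,0,0,0,0,0.36],
    [0,0,0,0,0,0,0.4],
    [0,0,0,0,0,0,0.45],
    [0,0,0,0,0,0,0.5],
    [0,0,0,0,0,0,0.6],
    [0,0,0,0,0,0,0.6],
    [0,0,0,0,0,0,0.6]
  ],
  "grip_force": 40
}}

```text
time: 4.35
tool_pos: [0.3721, 0.2408, 0.0169]
ee_rot: [-180.0, 0.0, 73.0]
contact_force: [-0.2, -0.1, 0.1]
gripper_width: 0.0341
```

Run:
```python
from h import *
print(monitor.sense())
s,c=grab('wrist','w3'); grab('side','s3')
b=cv2.imread('pics/s3.png'); cv2.imwrite('pics/c8.png',cv2.resize(b[60:260,100:300],None,fx=3,fy=3))
```

```text
{'time': 4.35, 'qpos': array([1.84079379e+01, 3.59456086e+01, 1.15938085e+02, 5.08212364e-04,
       2.81210754e+01, 3.54257897e+01]), 'joint_vel': array([ 0.02465712, -0.01824346,  0.06160614, -0.04721586, -0.06903195,
       -0.16151798]), 'tau': array([ 1.08189437e-03, -3.54650402e+01, -4.69074368e+00,  2.53698306e-05,
        1.18429514e-03, -2.34502926e-05]), 'tool_pos': array([0.37208851, 0.24082201, 0.01688221]), 'ee_rot': array([-1.79995975e+02,  2.56938104e-03,  7.29817001e+01]), 'contact_force': array([-0.18089966, -0.14420202,  0.06993172]), 'moment': array([-0.02020285,  0.01599704, -0.00580918]), 'gripper_width': 0.03409378278303922}
```

View pics/w3.png

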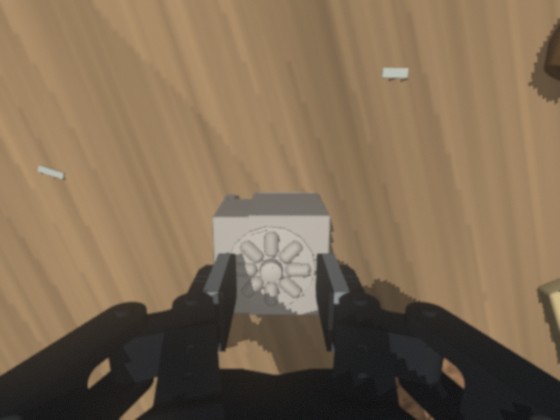

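View pics/c8.png

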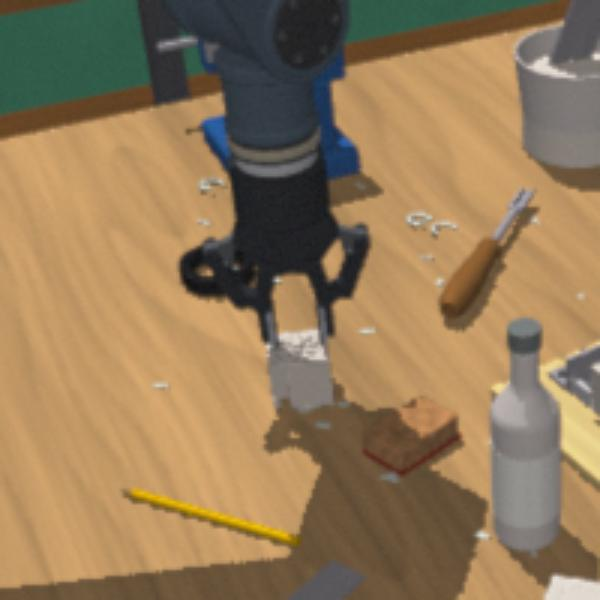

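Run:
```python
from h import *
P=np.array([(90,112),(467,95),(477,440),(108,447)])/7+[235,145]
for p in P:
    X=onz('w1',p,.05); print(proj('w3',X).round(1), proj('s3',X).round(1))
s,c=load('s3'); T=s['tool_pos']
yd=np.array([np.cos(np.radians(-17)),np.sin(np.radians(-17)),0])
for dz in (0,.0187,.05): 
  for w in (-.017,0,.017): print(dz,w,((proj('s3',T+[0,0,dz]+w*yd)-[100,60])*3).round(0), proj('w3',T+[0,0,dz]+w*yd).round())
b=cv2.imread('pics/s3.png'); cv2.imwrite('pics/c8.png',cv2.resize(b[140:220,160:240],None,fx=7,fy=7,interpolation=2))
a=cv2.imread('pics/w3.png'); cv2.imwrite('pics/c9.png',cv2.resize(a[180:340,180:370],None,fx=4,fy=3.7,interpolation=2))
```

```text
[212.8 217.2] [189.  170.7]
[330.4 216.9] [208.6 168.7]
[326.9 315.7] [210.  179.1]
[216.6 313.4] [189.6 181. ]
0 -0.017 [282. 379.] [240. 243.]
0 0 [302. 377.] [272. 243.]
0 0.017 [322. 374.] [304. 243.]
0.0187 -0.017 [279. 361.] [236. 257.]
0.0187 0 [300. 359.] [272. 257.]
0.0187 0.017 [320. 357.] [307. 257.]
0.05 -0.017 [275. 330.] [228. 287.]
0.05 0 [296. 328.] [271. 287.]
0.05 0.017 [316. 326.] [314. 287.]
```

View pics/c8.png

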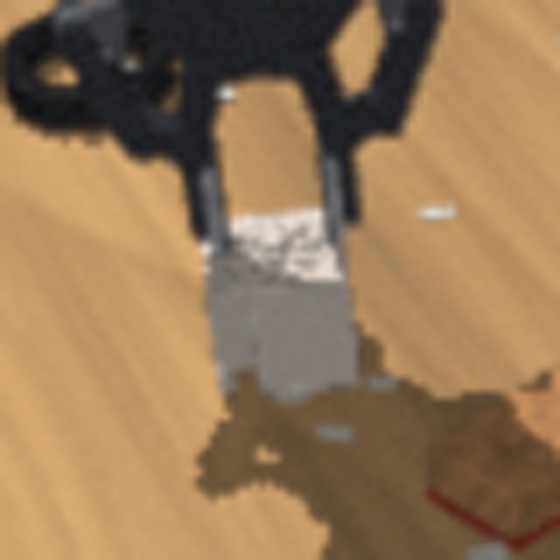

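View pics/c9.png

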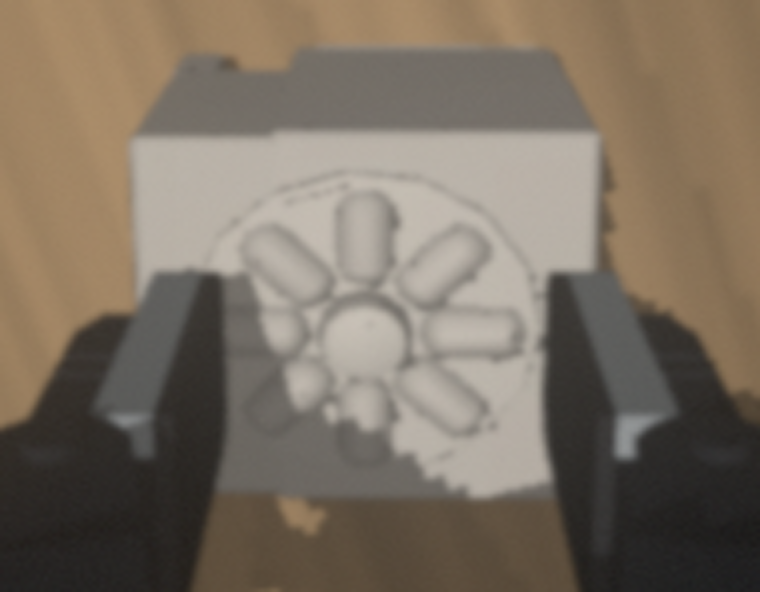

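The pads are not where the stated TCP says: the tip edge is at u 235 and 317 in w3 for a 34 mm opening. That puts the tips about 40 mm behind the reported TCP, just above the block. The side view agrees. I'll open, go about 43 mm lower and grip again, watching the force.

>>> {"op": "carry_out", "data": {
  "commands": [
    [0,0,0.2,0,0,0,0],
    [0,0,0.2,0,0,0,0],
    [0,0,0.2,0,0,0,0],
    [0,0,0.2,0,0,0,0],
    [0,0,0.2,0,0,0,0],
    [0,0,-0.5,0,0,0,0],
    [0,0,-1,0,0,0,0],
    [0,0,-1.5,0,0,0,0],
    [0,0,-2,0,0,0,0],
    [0,0,-2,0,0,0,0]
  ]
}}

```text
time: 5.45
tool_pos: [0.3716, 0.2406, -0.0039]
ee_rot: [-179.9, 0.1, 73.0]
contact_force: [0.6, 0.2, 1.0]
gripper_width: 0.0857
```

Run:
```python
from h import *
s,c=grab('wrist','w4');print(s['tool_pos'],s['gripper_width']); grab('side','s4')
b=cv2.imread('pics/s4.png'); cv2.imwrite('pics/c10.png',cv2.resize(b[130:220,150:250],None,fx=5,fy=5,interpolation=2))
```

```text
[ 0.37158797  0.2406376  -0.00392044] 0.08567567219545048
```

View pics/c10.png

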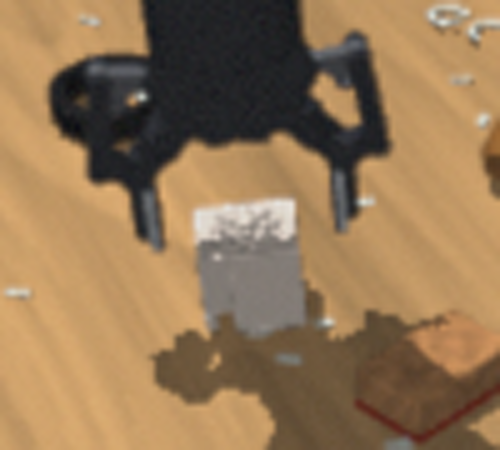

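View pics/w4.png

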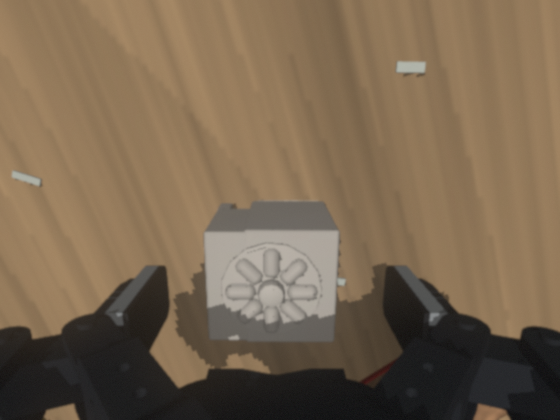

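>>> {"op": "carry_out", "data": {
  "commands": [
    [0,0,-0.5,0,0,0,0],
    [0,0,-1,0,0,0,0],
    [0,0,-1.5,0,0,0,0],
    [0,0,-1.9,0,0,0,0],
    [0,0,-1.9,0,0,0,0],
    [0,0,-1.9,0,0,0,0.2],
    [0,0,-1.9,0,0,0,0.3],
    [0,0,-1.9,0,0,0,0.34],
    [0,0,-1.9,0,0,0,0.36],
    [0,0,-1.9,0,0,0,0.38]
  ],
  "grip_force": 30
}}

```text
time: 6.55
tool_pos: [0.3716, 0.2408, -0.022]
ee_rot: [-180.0, 0.0, 73.0]
contact_force: [-1.3, 0.5, 0.6]
gripper_width: 0.0528
```

>>> {"op": "carry_out", "data": {
  "commands": [
    [0,0,0,0,0,0,0.4],
    [0,0,0,0,0,0,0.42],
    [0,0,0,0,0,0,0.45],
    [0,0,0,0,0,0,0.5],
    [0,0,0,0,0,0,0.6],
    [0,0,0,0,0,0,0.6]
  ],
  "grip_force": 40
}}

```text
time: 7.15
tool_pos: [0.3714, 0.2407, -0.0219]
ee_rot: [-180.0, 0.0, 73.0]
contact_force: [-3.1, 0.6, 5.7]
gripper_width: 0.0503
```

Run:
```python
from h import *
s,c=grab('wrist','w5');print(s['tool_pos'],s['ee_rot'],s['gripper_width']); grab('side','s5')
b=cv2.imread('pics/s5.png'); cv2.imwrite('pics/c11.png',cv2.resize(b[130:220,150:250],None,fx=5,fy=5,interpolation=2))
```

```text
[ 0.37143018  0.2407273  -0.02186511] [-1.79950121e+02  3.08603133e-02  7.29885668e+01] 0.05032214261299094
```

View pics/c11.png

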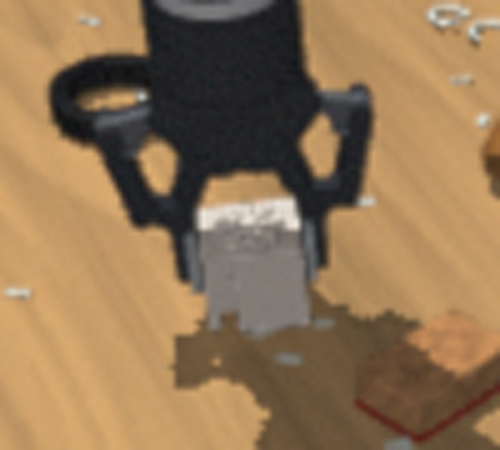

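View pics/w5.png

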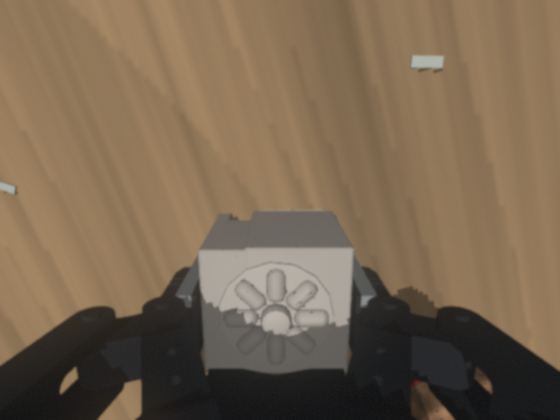

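>>> {"op": "carry_out", "data": {
  "commands": [
    [0,0,0.3,0,0,0,0.6],
    [0,0,0.8,0,0,0,0.6],
    [0,0,2,0,0,0,0.6],
    [0,0,4,0,0,0,0.6],
    [0,0,6,0,0,0,0.6],
    [0,0,8,0,0,0,0.6],
    [0,0,10,0,0,0,0.6],
    [0,0,11.5,0,0,0,0.6],
    [0,0,12,0,0,0,0.6],
    [0,0,12,0,0,0,0.6]
  ]
}}

```text
time: 8.25
tool_pos: [0.3728, 0.241, 0.0985]
ee_rot: [179.9, -0.1, 73.0]
contact_force: [0.4, 0.2, -1.6]
gripper_width: 0.0503
```

>>> {"op": "carry_out", "data": {
  "commands": [
    [1.5,-0.5,0,0,0,0.04,0.6],
    [4,-1.5,0,0,0,0.08,0.6],
    [7,-2.5,0,0,0,0.13,0.6],
    [10,-4,0,0,0,0.18,0.6],
    [13,-5.5,0,0,0,0.23,0.6],
    [16,-7,0,0,0,0.28,0.6],
    [19,-9,0,0,0,0.33,0.6],
    [21.5,-11,0,0,0,0.38,0.6],
    [23,-13.5,0,0,0,0.42,0.6],
    [24,-16.5,0,0,0,0.443,0.6]
  ]
}}

```text
time: 9.25
tool_pos: [0.6128, 0.0751, 0.0961]
ee_rot: [-179.9, -0.0, 98.5]
contact_force: [-0.2, -0.1, -1.6]
gripper_width: 0.0507
```

>>> {"op": "carry_out", "data": {
  "commands": [
    [0.4,-3,0,0,0,0,0.6],
    [0.8,-6.5,0,0,0,0,0.6],
    [1.2,-10.5,0,0,0,0,0.6],
    [1.6,-14.5,0,0,0,0,0.6],
    [2,-18.5,0,0,0,0,0.6],
    [2.4,-22.5,0,0,0,0,0.6],
    [2.8,-26.5,0,0,0,0,0.6],
    [3.2,-30,0,0,0,0,0.6],
    [3.4,-33,0,0,0,0,0.6],
    [3.4,-35,0,0,0,0,0.6]
  ]
}}

```text
time: 10.25
tool_pos: [0.6454, -0.2766, 0.0959]
ee_rot: [-179.9, -0.1, 98.3]
contact_force: [-0.1, 0.0, -1.1]
gripper_width: 0.0503
```

>>> {"op": "carry_out", "data": {
  "commands": [
    [0,-1,0,0,0,0,0.6],
    [0,-1.3,0,0,0,0,0.6],
    [0,-1.3,0,0,0,0,0.6],
    [0,-1.3,0,0,0,0,0.6]
  ]
}}

```text
time: 10.65
tool_pos: [0.646, -0.2853, 0.0978]
ee_rot: [-180.0, -0.1, 98.4]
contact_force: [-0.6, 0.4, -2.2]
gripper_width: 0.0504
```

Run:
```python
from h import *
s,c=grab('wrist','w6');print(s['tool_pos'],s['ee_rot'],s['gripper_width'],s['time']); grab('side','s6')
```

```text
[ 0.64602107 -0.28534819  0.09775848] [-1.79965867e+02 -6.48818335e-02  9.84496704e+01] 0.05036234229887258 10.65
```

View pics/w6.png

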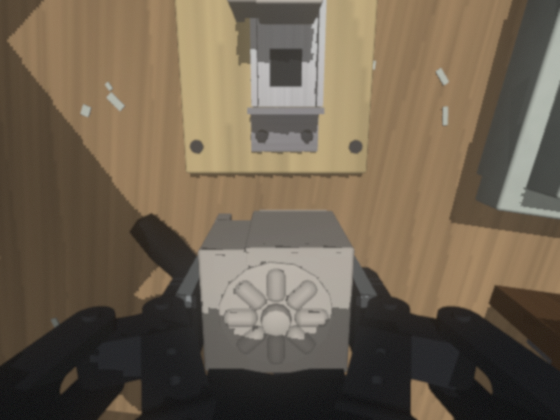

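View pics/s6.png

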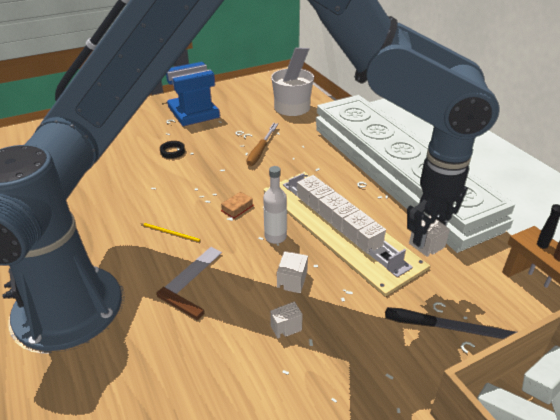

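Run:
```python
from h import *
a=cv2.imread('pics/w6.png'); cv2.imwrite('pics/c12.png',cv2.resize(a[0:180,170:390],None,fx=3.5,fy=3.3,interpolation=2))
```

View pics/c12.png

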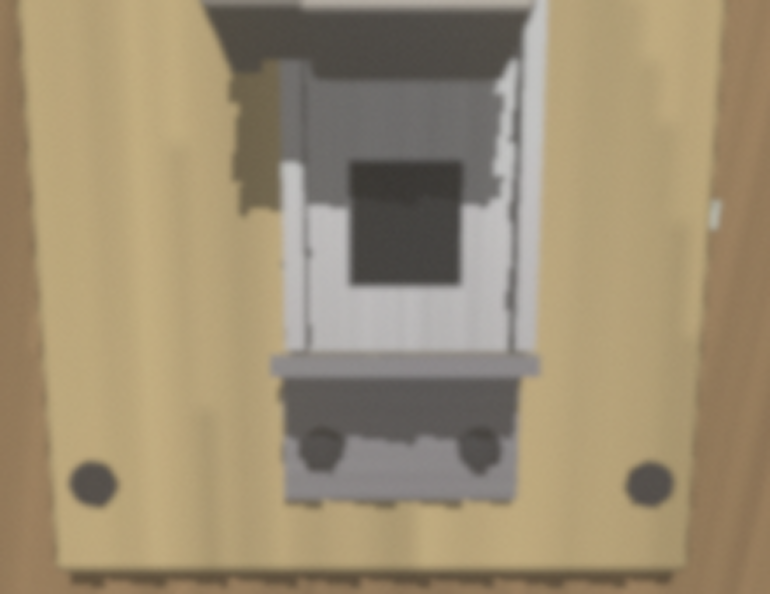

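Run:
```python
from h import *
a=cv2.imread('pics/w6.png'); cv2.imwrite('pics/c13.png',cv2.resize(a[200:380,180:370],None,fx=4,fy=3.3,interpolation=2))
np.set_printoptions(precision=4,suppress=True)
px=lambda u,v:(170+u/3.5,v/3.3)
T=np.array([onz('w6',px(u,v),.016) for u,v in [(350,162),(462,162),(462,285),(350,285)]])
d=np.roll(T,-1,0)-T; print('tape',T.mean(0),np.degrees(np.arctan2(d[:,1],d[:,0])),np.linalg.norm(d,axis=1))
for yaw in (8.4,):
    ex=np.array([np.cos(np.radians(yaw)),np.sin(np.radians(yaw)),0]); ey=np.array([-ex[1],ex[0],0]); c=T.mean(0)
    f=lambda n,u,v,z:print(n,np.array([(onz('w6',px(u,v),z)-c)@ex+.0075,(onz('w6',px(u,v),z)-c)@ey])*1000)
    f('leafF',203,8,.066);f('leafB',528,8,.066)
    f('lipF',285,330,.028);f('lipB',304,330,.028);f('fenF',517,330,.026);f('fenB',539,330,.026);f('lipF2',281,60,.028);f('fenB2',548,10,.026)
    f('stopTop',400,355,.046);f('stopTop_out',400,375,.046); f('h1',93,484,.012);f('h2',649,484,.012);f('cor',58,570,.012);f('cor2',685,570,.012)
```

```text
tape [ 0.6405 -0.1896  0.016 ] [   8.4458  -80.4393 -171.5434   98.2269] [0.0215 0.0237 0.0221 0.0237]
leafF [-24.5738  26.5695]
leafB [24.3555 26.5977]
lipF [-15.5734 -21.2855]
lipB [-11.969  -21.2816]
fenF [ 28.6432 -21.1696]
fenB [ 32.8471 -21.1652]
lipF2 [-15.4787  27.8574]
fenB2 [32.3511 36.9417]
stopTop [  5.9001 -26.3686]
stopTop_out [  5.9268 -29.991 ]
h1 [-57.2552 -53.3716]
h2 [ 58.7263 -53.219 ]
cor [-65.7857 -72.5559]
cor2 [ 67.504  -72.3605]
```

View pics/c13.png

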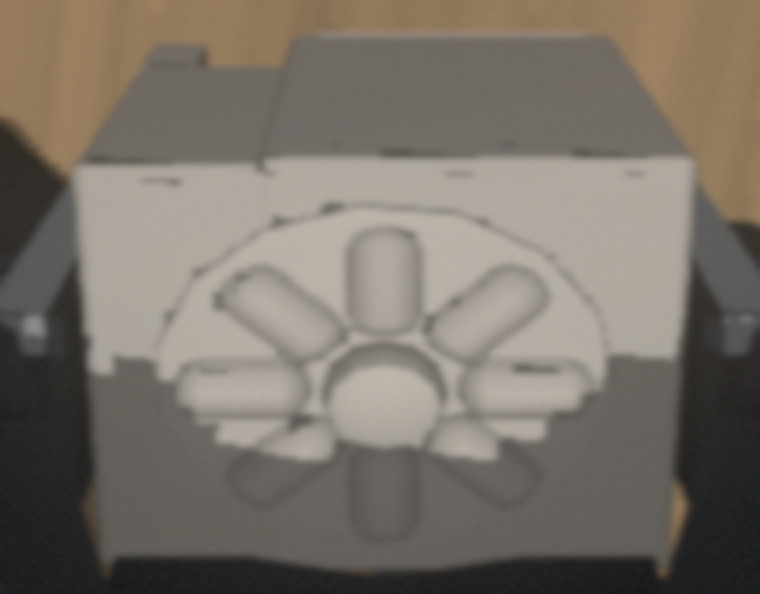

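Run:
```python
from h import *
np.set_printoptions(precision=4,suppress=True)
px=lambda u,v:(180+u/4,200+v/3.3)
for z in (.1697,.1677,.1657):
    T=np.array([onz('w6',px(u,v),z) for u,v in [(75,165),(693,158),(663,557),(105,560)]])
    d=np.roll(T,-1,0)-T; print(z,T.mean(0),T[:2].mean(0),np.degrees(np.arctan2(d[:,1],d[:,0])),np.linalg.norm(d,axis=1))
s=load('w6')[0]; print(s['tool_pos'])
```

```text
0.1697 [ 0.6478 -0.2839  0.1697] [ 0.6445 -0.2615  0.1697] [   9.3503  -81.6368 -170.9993   98.6192] [0.0494 0.0454 0.0492 0.0451]
0.1677 [ 0.648  -0.2851  0.1677] [ 0.6446 -0.2623  0.1677] [   9.3503  -81.6368 -170.9993   98.6192] [0.0503 0.0463 0.0501 0.046 ]
0.1657 [ 0.6482 -0.2863  0.1657] [ 0.6447 -0.2631  0.1657] [   9.3503  -81.6368 -170.9993   98.6192] [0.0513 0.0471 0.051  0.0468]
[ 0.646  -0.2853  0.0978]
```

Run:
```python
from h import *
np.set_printoptions(precision=5,suppress=True)
s,c=load('w6'); print(c['hand_eye'],c['intrinsics']); print(s['tool_pos'],s['ee_rot'])
R=Ro.from_euler('xyz',s['ee_rot'],degrees=True).as_matrix(); print(R)
px=lambda u,v:(180+u/4,200+v/3.3)
T=np.array([onz('w6',px(u,v),.1697) for u,v in [(75,165),(693,158),(663,557),(105,560)]])
print((T-s['tool_pos'])@R)
print([proj('w6',t) for t in T],[px(u,v) for u,v in [(75,165),(693,158),(663,557),(105,560)]])
```

```text
[[ 0.00026 -0.96492 -0.26255  0.06584]
 [ 1.       0.00064 -0.00137  0.00204]
 [ 0.00149 -0.26255  0.96492 -0.17962]
 [ 0.       0.       0.       1.     ]] [[359.32559   0.      275.70813]
 [  0.      359.32559 210.76098]
 [  0.        0.        1.     ]]
[ 0.64602 -0.28535  0.09776] [-179.96587   -0.06488   98.44967]
[[-0.14694  0.98915 -0.00076]
 [ 0.98914  0.14694  0.00103]
 [ 0.00113 -0.0006  -1.     ]]
[[ 0.02349 -0.02276 -0.0719 ]
 [ 0.02426  0.02666 -0.07193]
 [-0.02117  0.0266  -0.07198]
 [-0.02164 -0.02262 -0.07195]]
[array([198.75, 250.  ]), array([353.25   , 247.87879]), array([345.75   , 368.78788]), array([206.25   , 369.69697])] [(198.75, 250.0), (353.25, 247.87878787878788), (345.75, 368.7878787878788), (206.25, 369.69696969696975)]
```

Run:
```python
from h import *
np.set_printoptions(precision=5,suppress=True)
for f in ['wrist0','w1','w2','w3','w4','w5','w6']:
    h=load(f)[1]['hand_eye']; print(f,h[:3,3],h[1,2],h[0,2],h[2,0])
for f in ['side0','s3','s4','s5','s6']: print(load(f)[1]['t'])
```

```text
wrist0 [ 0.06428  0.00025 -0.17962] -0.00041024010165362007 -0.2612464233477559 0.0004972173504994958
w1 [ 0.06685  0.00206 -0.17962] -0.0012231774817179036 -0.2632272969859055 0.001339698321953836
w2 [ 0.06686  0.00206 -0.17962] -0.0012223029967130237 -0.26322896721897376 0.001338830291275155
w3 [ 0.06677  0.00207 -0.17962] -0.0012481322104411629 -0.26317268790374254 0.0013656332725851675
w4 [ 0.06677  0.00207 -0.17962] -0.0012477361448104591 -0.2631730906689589 0.0013653570378467492
w5 [ 0.06677  0.00207 -0.17962] -0.001247993855863371 -0.2631728142150737 0.0013655405926695098
w6 [ 0.06584  0.00204 -0.17962] -0.0013671675120401471 -0.2625507575658676 0.0014882384585128976
[-0.42841  0.20146  1.00643]
[-0.42841  0.20146  1.00643]
[-0.42841  0.20146  1.00643]
[-0.42841  0.20146  1.00643]
[-0.42841  0.20146  1.00643]
```

>>> {"op": "carry_out", "data": {
  "commands": [
    [-0.1,1.0,0,0,0,0,0.6],
    [-0.4,3,0,0,0,0,0.6],
    [-0.8,5.5,0,0,0,0,0.6],
    [-1.2,8,0,0,0,0,0.6],
    [-1.4,9.4,0,0,0,0,0.6],
    [-1.4,9.6,0,0,0,-0.003,0.6],
    [-1.4,9.6,-1,0,0,-0.003,0.6],
    [-1.4,9.6,-2,0,0,-0.003,0.6],
    [-1.4,9.6,-3,0,0,-0.003,0.6],
    [-1.4,9.6,-3,0,0,-0.003,0.6]
  ]
}}

```text
time: 11.75
tool_pos: [0.6304, -0.1914, 0.0652]
ee_rot: [-179.8, -0.1, 98.1]
contact_force: [-0.0, 0.6, -1.1]
gripper_width: 0.0508
```

Run:
```python
from h import *
s,c=grab('wrist','w7')
for i in range(4):
    s,c=grab(['side','scene','side','wrist'][i],['s7','sc7','s7b','w7b'][i]); print(s['tool_pos'],s['ee_rot'],s['contact_force'])
b=cv2.imread('pics/s7.png'); cv2.imwrite('pics/c14.png',cv2.resize(b[195:285,330:440],None,fx=7,fy=6.5,interpolation=2))
b=cv2.imread('pics/sc7.png'); cv2.imwrite('pics/c15.png',cv2.resize(b[195:285,120:230],None,fx=7,fy=6.5,interpolation=2))
```

```text
[ 0.63103962 -0.19153646  0.06608489] [-1.79850758e+02 -9.79819699e-02  9.81301800e+01] [-0.39360641  1.28073526 -0.0716005 ]
[ 0.63168174 -0.19166538  0.06689627] [-1.79930265e+02 -4.57081703e-02  9.81401602e+01] [ 0.92616888  0.06412646 -1.89828716]
[ 0.63213644 -0.19174694  0.06751262] [-1.79988778e+02 -7.05282674e-03  9.81512619e+01] [-0.52233587 -0.45427939 -1.66608968]
[ 0.63236082 -0.19172763  0.06795483] [1.79977084e+02 1.80601427e-02 9.81648114e+01] [ 0.13129621 -0.20903757 -2.20239959]
```

View pics/w7.png

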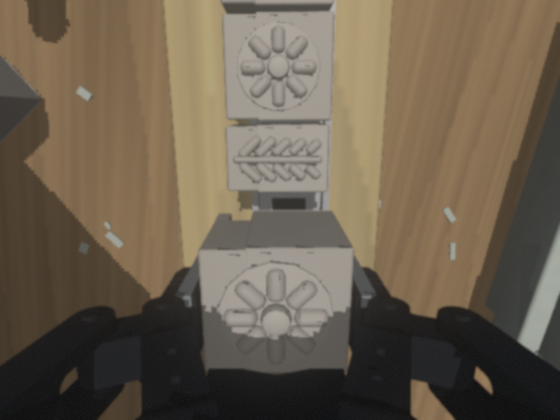

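View pics/c14.png

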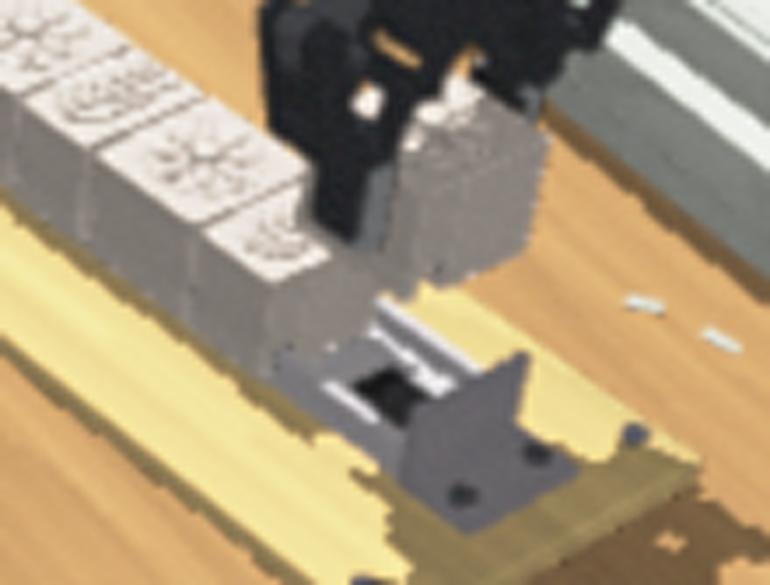

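View pics/c15.png

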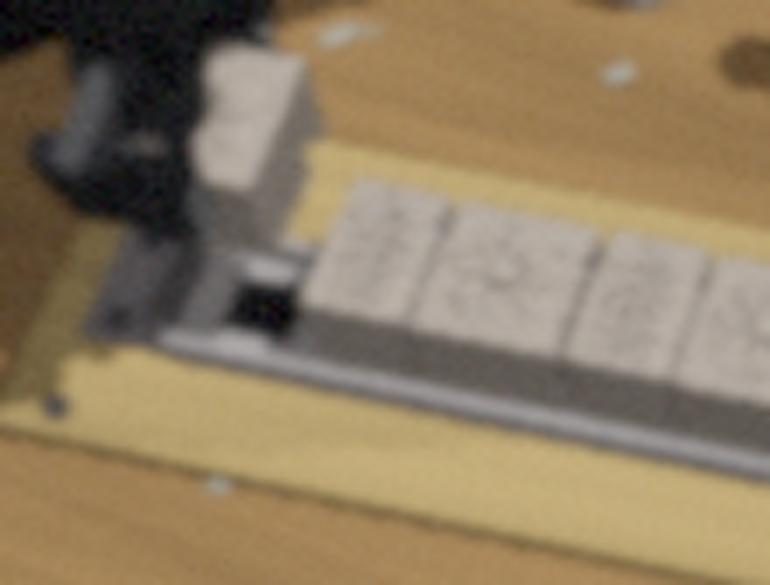

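Run:
```python
from h import *
b=cv2.imread('pics/w7b.png'); cv2.imwrite('pics/c16.png',cv2.resize(b[100:260,195:365],None,fx=4.5,fy=3.7,interpolation=2))
s=load('w7b')[0]; print(s['tool_pos'],s['ee_rot'])
```

```text
[ 0.63236082 -0.19172763  0.06795483] [1.79977084e+02 1.80601427e-02 9.81648114e+01]
```

View pics/c16.png

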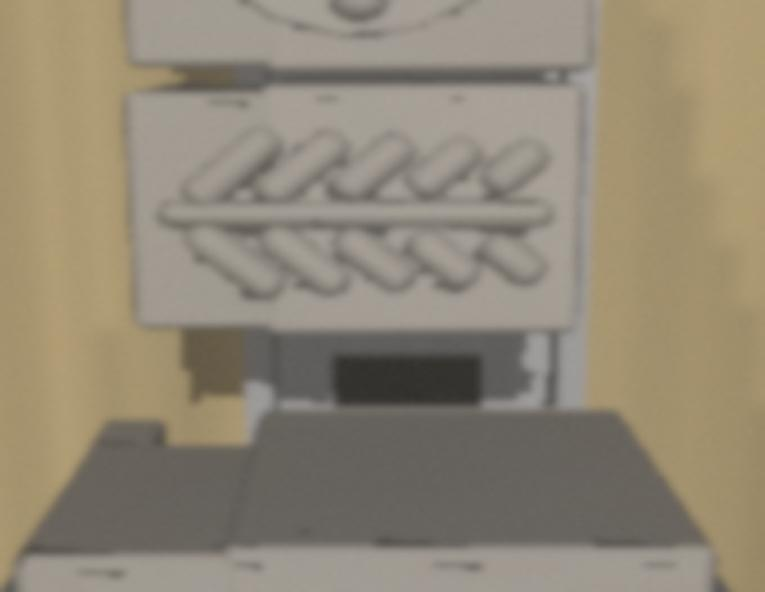

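Run:
```python
from h import *
np.set_printoptions(precision=2,suppress=True)
px=lambda u,v:(195+u/4.5,100+v/3.7)
s=load('w7b')[0]; a=np.radians(8.4); ex=np.array([np.cos(a),np.sin(a),0]); ey=np.array([-ex[1],ex[0],0])
def f(n,u,v,z):
    d=onz('w7b',px(u,v),z)-s['tool_pos']; print(n,d@ex*1000,d@ey*1000)
u0=.068+.0219
f('dripF',106,423,u0+.005);f('dripB',163,423,u0+.005);f('bodyB',615,411,u0+.003);f('bodyB',615,411,u0)
f('topF',18,555,u0+.05);f('topB',712,545,u0+.05)
f('lipF',245,390,.028);f('lipB',274,390,.028);f('fenF',555,395,.026);f('fenB',583,395,.026)
f('tapeL',335,370,.016);f('tapeR',481,370,.016);f('tapetop',400,355,.016)
f('leafF',137,325,.066);f('leafB',574,328,.066);f('leafF+',126,93,.066);f('leafB+',582,88,.066);f('ro2F',130,63,.066);f('ro2B',593,65,.066)
```

```text
dripF -23.327768104557254 22.767227054438397
dripB -17.73356161768319 22.74746442399196
bodyB 26.87523814321771 23.52729053462907
bodyB 27.353078110503095 22.705394139767147
topF -22.593181784963203 23.636467536826544
topB 26.714771744236582 24.390004355234378
lipF -14.77947087403571 9.642640163397424
lipB -10.714246900579884 9.628161163611201
fenF 28.93290525270135 8.08532470220385
fenB 32.89604426609204 8.071226596385497
tapeL -2.373469080629902 10.217127851592709
tapeR 19.119269148860916 10.140204348586781
tapetop 7.189851350881207 12.935598207102268
leafF -23.97453190574039 28.758047292093845
leafB 26.024641521102314 28.151800210099665
leafF+ -23.90092045417111 60.17486394435878
leafB+ 25.909600901875667 60.63134016310544
ro2F -23.302552538446307 64.03148765768927
ro2B 27.0110828359948 63.58303067211403
```

>>> {"op": "carry_out", "data": {
  "commands": [
    [-0.05,0.12,0,0,0,0.003,0.6],
    [-0.05,0.12,-0.5,0,0,0.003,0.6],
    [-0.05,0.12,-1,0,0,0.003,0.6],
    [-0.05,0.12,-1.5,0,0,0.003,0.6],
    [-0.05,0.12,-1.8,0,0,0.003,0.6],
    [-0.05,0.12,-1.8,0,0,0.003,0.6],
    [-0.05,0.12,-1.8,0,0,0.003,0.6],
    [-0.05,0.12,-1.8,0,0,0.003,0.6]
  ]
}}

```text
time: 12.8
tool_pos: [0.6318, -0.1901, 0.0501]
ee_rot: [180.0, 0.0, 98.4]
contact_force: [-0.8, -0.8, -1.3]
gripper_width: 0.0506
```

Run:
```python
from h import *
s,c=grab('wrist','w8'); grab('side','s8'); s,_=grab('scene','sc8'); print(s['tool_pos'],s['ee_rot'],s['contact_force'])
b=cv2.imread('pics/s8.png'); cv2.imwrite('pics/c14.png',cv2.resize(b[195:285,330:440],None,fx=7,fy=6.5,interpolation=2))
b=cv2.imread('pics/sc8.png'); cv2.imwrite('pics/c15.png',cv2.resize(b[195:285,120:230],None,fx=7,fy=6.5,interpolation=2))
b=cv2.imread('pics/w8.png'); cv2.imwrite('pics/c16.png',cv2.resize(b[100:260,195:365],None,fx=4.5,fy=3.7,interpolation=2))
```

```text
[ 0.63180544 -0.19008309  0.05016642] [1.79974621e+02 1.68110086e-02 9.83624001e+01] [ 0.0568386   0.36357651 -1.39769338]
```

View pics/c14.png

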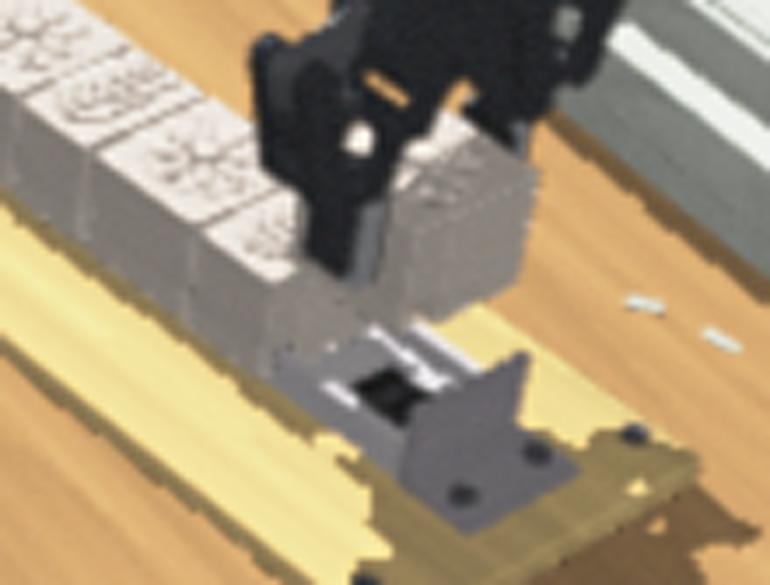

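View pics/c15.png

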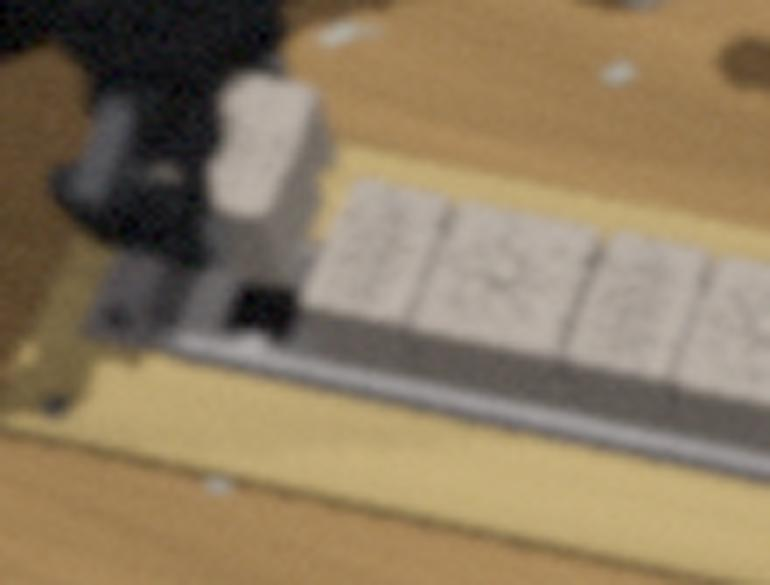

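View pics/c16.png

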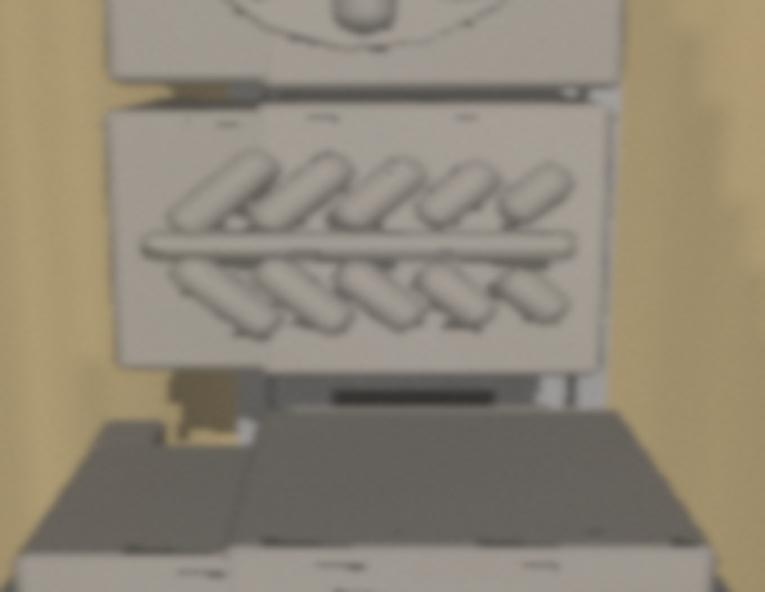

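```bash
cat > m.py <<'E'
from h import *
np.set_printoptions(precision=2,suppress=True)
px=lambda u,v:(195+u/4.5,100+v/3.7)
a=np.radians(8.4); ex=np.array([np.cos(a),np.sin(a),0]); ey=np.array([-ex[1],ex[0],0])
def f(fn,n,u,v,z):
    d=onz(fn,px(u,v),z)-load(fn)[0]['tool_pos']; print(n,round(d@ex*1000,1),round(d@ey*1000,1))
E
python3 - <<'E'
from m import *
s=load('w8')[0]; print(s['tool_pos'],s['ee_rot']); u0=s['tool_pos'][2]+.0219
F=lambda *a:f('w8',*a)
F('dripF',106,423,u0+.005);F('dripB',163,423,u0+.005);F('bodyB',615,411,u0+.003);F('bodyB',615,411,u0)
F('topF',18,555,u0+.05);F('topB',712,545,u0+.05)
F('lipF',238,430,.028);F('fenF',578,395,.026);F('fenB',607,395,.026)
F('tapeL',333,396,.016);F('tapeR',494,396,.016)
F('leafF',117,367,.066);F('leafB',600,372,.066)
E
```

```text
[ 0.63 -0.19  0.05] [179.98   0.01  98.36]
dripF -23.4 22.7
dripB -17.8 22.7
bodyB 26.8 23.6
bodyB 27.3 22.8
topF -22.7 23.5
topB 26.6 24.5
lipF -14.5 7.7
fenF 29.7 12.8
fenB 33.5 12.8
tapeL -2.4 10.1
tapeR 19.6 10.1
leafF -23.8 26.9
leafB 26.5 26.3
```

>>> {"op": "carry_out", "data": {
  "commands": [
    [0,0.02,-0.4,0,0,0,0.6],
    [0,0.02,-0.8,0,0,0,0.6],
    [0,0.02,-1.2,0,0,0,0.6],
    [0,0.02,-1.6,0,0,0,0.6],
    [0,0.02,-2.0,0,0,0,0.6],
    [0,0.02,-2.4,0,0,0,0.6],
    [0,0.02,-2.7,0,0,0,0.6],
    [0,0.02,-3,0,0,0,0.6],
    [0,0.02,-3,0,0,0,0.6],
    [0,0.02,-3,0,0,0,0.6]
  ]
}}

```text
time: 13.95
tool_pos: [0.6316, -0.1898, 0.0199]
ee_rot: [-180.0, -0.0, 98.4]
contact_force: [1.1, 0.9, -0.8]
gripper_width: 0.0507
```

Run:
```python
from h import *
s,c=grab('wrist','w9'); grab('side','s9'); s,_=grab('scene','sc9'); print(s['tool_pos'],s['ee_rot'],s['contact_force'],s['moment'])
b=cv2.imread('pics/s9.png'); cv2.imwrite('pics/c14.png',cv2.resize(b[195:285,330:440],None,fx=7,fy=6.5,interpolation=2))
b=cv2.imread('pics/w9.png'); cv2.imwrite('pics/c16.png',cv2.resize(b[100:260,195:365],None,fx=4.5,fy=3.7,interpolation=2))
```

```text
[ 0.63178238 -0.18985122  0.0201429 ] [1.79978056e+02 1.54396438e-02 9.83627430e+01] [ 0.20059385 -0.1939836  -1.14283352] [-0.00430929 -0.00613898  0.0005123 ]
```

View pics/c14.png

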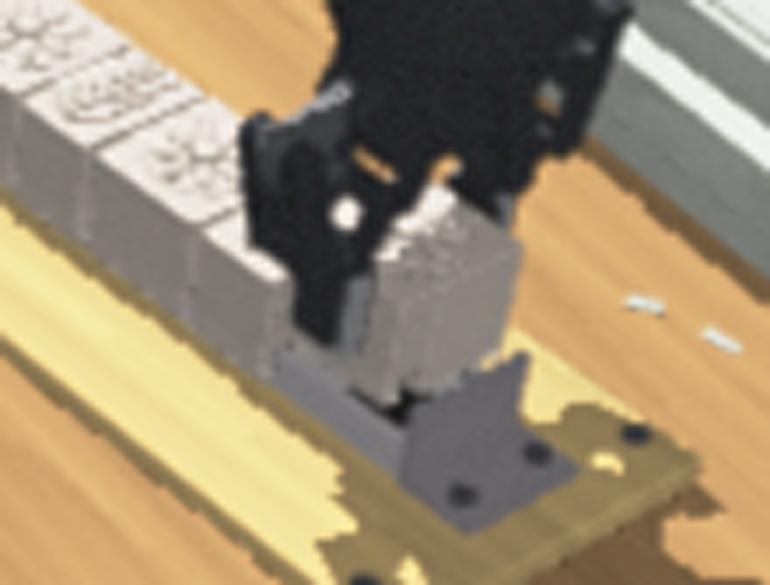

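View pics/c16.png

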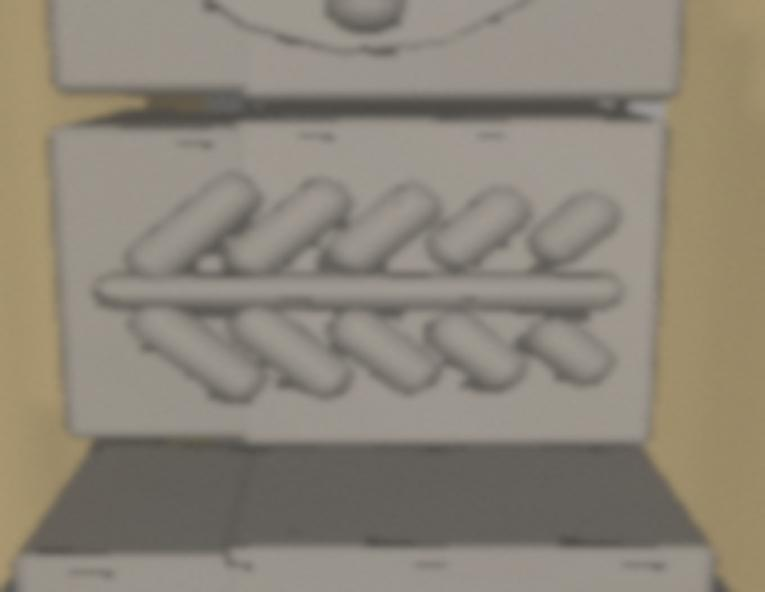

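>>> {"op": "carry_out", "data": {
  "commands": [
    [0,0,-0.3,0,0,0,0.6],
    [0,0,-0.6,0,0,0,0.6],
    [0,0,-0.9,0,0,0,0.6],
    [0,0,-1.2,0,0,0,0.6],
    [0,0,-1.5,0,0,0,0.6],
    [0,0,-1.8,0,0,0,0.6],
    [0,0,-2.1,0,0,0,0.6],
    [0,0,-2.3,0,0,0,0.6],
    [0,0,-2.3,0,0,0,0.6],
    [0,0,-2.3,0,0,0,0.6]
  ]
}}

```text
time: 15.1
tool_pos: [0.6317, -0.1898, -0.0031]
ee_rot: [180.0, 0.0, 98.4]
contact_force: [-0.1, -0.5, -2.3]
gripper_width: 0.0502
```

>>> {"op": "carry_out", "data": {
  "commands": [
    [0,0,-0.1,0,0,0,0.6],
    [0,0,-0.1,0,0,0,0.6],
    [0,0,-0.2,0,0,0,0.6],
    [0,0,-0.2,0,0,0,0.6],
    [0,0,-0.2,0,0,0,0.6]
  ]
}}

```text
time: 15.6
tool_pos: [0.6316, -0.1898, -0.0051]
ee_rot: [-180.0, -0.0, 98.4]
contact_force: [0.6, 0.4, -1.7]
gripper_width: 0.0504
```

>>> {"op": "carry_out", "data": {
  "commands": [
    [0,0,-0.05,0,0,0,0.6],
    [0,0,-0.1,0,0,0,0.6],
    [0,0,-0.1,0,0,0,0.6]
  ]
}}

```text
time: 15.9
tool_pos: [0.6317, -0.1898, -0.0057]
ee_rot: [180.0, 0.0, 98.4]
contact_force: [0.4, 0.4, 0.2]
gripper_width: 0.0506
```

Run:
```python
from h import *
for i in range(3):
    s,c=grab('side','s10'); print(s['tool_pos'],s['contact_force'],s['moment'])
b=cv2.imread('pics/s10.png'); cv2.imwrite('pics/c14.png',cv2.resize(b[195:285,330:440],None,fx=7,fy=6.5,interpolation=2))
```

```text
[ 0.63167951 -0.18979736 -0.0057452 ] [0.38687706 0.44646904 0.18804068] [-0.00048767  0.11558706 -0.01153716]
[ 0.63166862 -0.18977911 -0.0057635 ] [-0.76977839  0.28163706  1.06185809] [0.08130877 0.15834166 0.01903932]
[ 0.63169456 -0.18977768 -0.0057856 ] [-0.46431546  0.38860532  0.87733714] [ 0.00921017  0.15748474 -0.00083588]
```

View pics/c14.png

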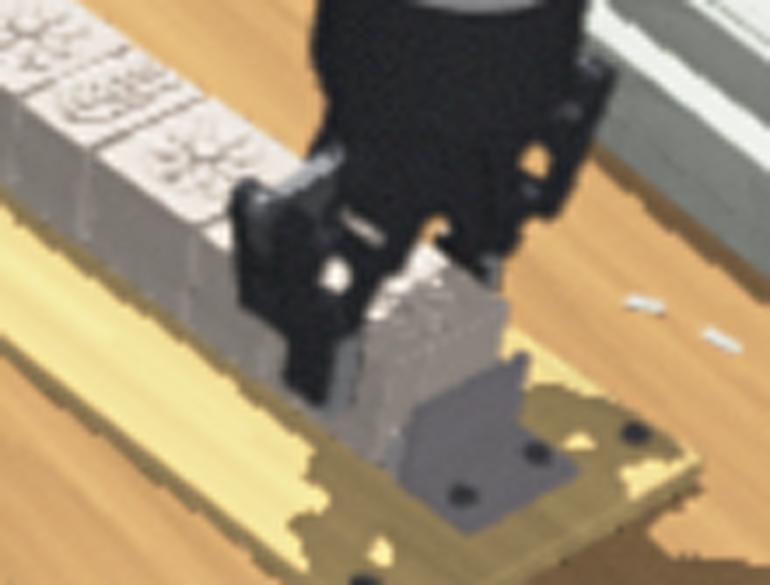

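>>> {"op": "carry_out", "data": {
  "commands": [
    [0,0,-0.04,0,0,0,0.6],
    [0,0,-0.04,0,0,0,0.4],
    [0,0,-0.04,0,0,0,0.38],
    [0,0,-0.04,0,0,0,0.35],
    [0,0,-0.04,0,0,0,0.32],
    [0,0,-0.04,0,0,0,0.28],
    [0,0,-0.04,0,0,0,0.2],
    [0,0,-0.04,0,0,0,0.15],
    [0,0,-0.04,0,0,0,0.1],
    [0,0,-0.04,0,0,0,0.1]
  ]
}}

```text
time: 17.05
tool_pos: [0.6316, -0.1898, -0.0065]
ee_rot: [180.0, 0.0, 98.4]
contact_force: [-0.1, -0.4, -0.1]
gripper_width: 0.0768
```

Run:
```python
from h import *
s,c=grab('wrist','w11'); print(s['tool_pos'],s['contact_force'],s['gripper_width'])
```

```text
[ 0.63163181 -0.18976359 -0.00647173] [-0.11250537 -0.39930767 -0.10657094] 0.07677253731195863
```

View pics/w11.png

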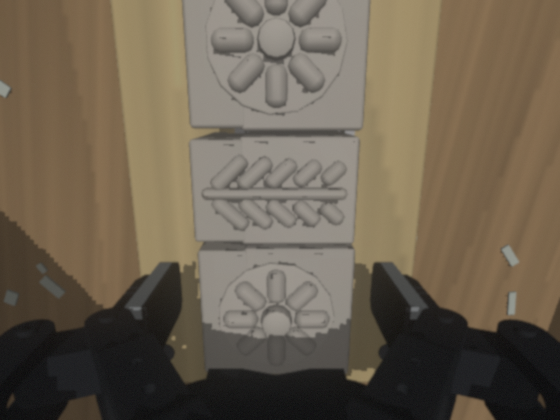

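>>> {"op": "carry_out", "data": {
  "commands": [
    [0,0,0.5,0,0,0,0],
    [0,0,1.5,0,0,0,0],
    [0,0,3.5,0,0,0,0],
    [0,0,6,0,0,0,0],
    [0,0,8.5,0,0,0,0],
    [-1,-0.2,11,0,0,0,0],
    [-3,-0.6,12.5,0,0,-0.02,0],
    [-6,-1.3,13,0,0,-0.05,0],
    [-9,-2,13,0,0,-0.08,0],
    [-12,-2.6,13,0,0,-0.1,0]
  ]
}}

```text
time: 18.1
tool_pos: [0.5111, -0.2162, 0.125]
ee_rot: [179.9, 0.1, 92.6]
contact_force: [-0.2, -1.1, -0.9]
gripper_width: 0.0855
```

>>> {"op": "carry_out", "data": {
  "commands": [
    [-3,-0.7,0,0,0,-0.02,0],
    [-6,-1.4,0,0,0,-0.04,0],
    [-9,-2,0,0,0,-0.06,0],
    [-12,-2.7,0,0,0,-0.08,0],
    [-14.4,-3.3,0,0,0,-0.08,0],
    [-15.2,-3.4,0,0,0,-0.08,0],
    [-15.2,-3.4,0,0,0,-0.08,0],
    [-15.2,-3.4,0,0,0,-0.08,0],
    [-15.2,-3.4,0,0,0,-0.08,0]
  ]
}}

```text
time: 19.0
tool_pos: [0.3608, -0.2501, 0.1238]
ee_rot: [179.9, 0.1, 88.1]
contact_force: [0.5, 0.3, 0.8]
gripper_width: 0.0855
```

Run:
```python
from h import *
s,c=grab('wrist','w12'); grab('side','s12'); grab('scene','sc12');  print(s['tool_pos'],s['ee_rot'],s['time'])
b=cv2.imread('pics/s12.png'); b2=cv2.imread('pics/sc12.png')
cv2.imwrite('pics/c17.png',np.hstack([cv2.resize(b[165:285,290:430],(400,343),interpolation=2),cv2.resize(b2[200:310,115:325],(400,343),interpolation=2)]))
```

```text
[ 0.36083657 -0.2500895   0.12376318] [1.79933903e+02 5.66896667e-02 8.81080963e+01] 19.0
```

View pics/c17.png

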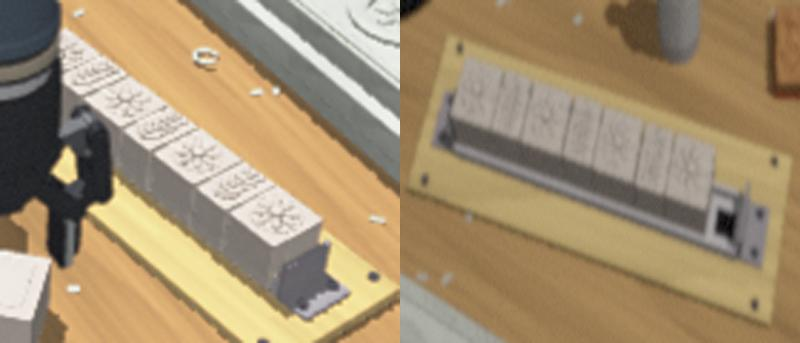

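View pics/w12.png

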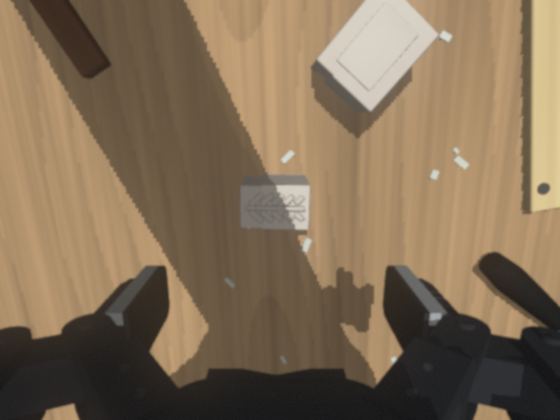

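Run:
```python
import cv2
a=cv2.imread('pics/w12.png')
cv2.imwrite('pics/c18.png',cv2.resize(a[165:245,230:320],None,fx=7,fy=7,interpolation=2))
```

```text
(no output)
```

View pics/c18.png

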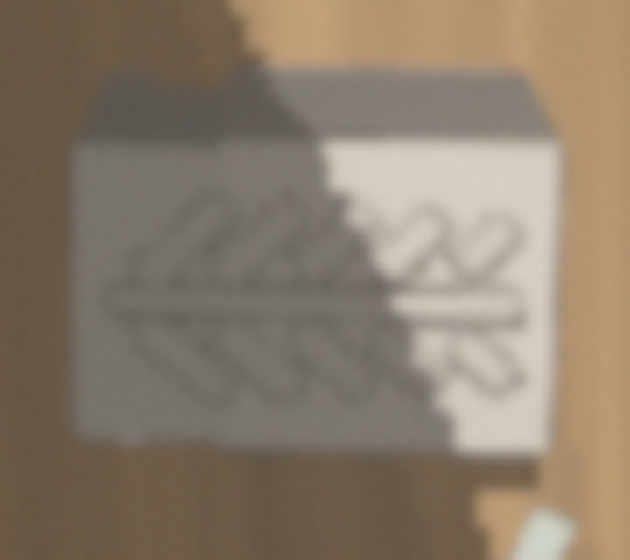

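Run:
```python
from h import *
P=np.array([(75,142),(562,138),(550,452),(75,436)])/7+[230,165]
A=np.array([onz('w12',p,.05) for p in P]); print(A.mean(0)); d=np.roll(A,-1,0)-A; print(np.degrees(np.arctan2(d[:,1],d[:,0])),np.linalg.norm(d,axis=1))
s=load('w12')[0]; print(s['tool_pos']); print(tri([('w12',P.mean(0)),('side0',(286.9,314.1))]),tri([('w12',P.mean(0)),('scene0',(188.5,138.2))]))
```

```text
[ 0.36220491 -0.25022473  0.05      ]
[ -1.39460031 -92.57635846 176.10197716  86.65179916] [0.04987106 0.03381271 0.05029987 0.03162685]
[ 0.36083657 -0.2500895   0.12376318]
(array([ 0.36186995, -0.251744  ,  0.04271344]), [np.float64(0.0002858080349899593), np.float64(0.00028580803498943965)]) (array([ 0.36155681, -0.24604853,  0.05576651]), [np.float64(0.0024322813039811568), np.float64(0.0024322813039811325)])
```

>>> {"op": "carry_out", "data": {
  "commands": [
    [0.05,0,-1.5,0,0,-0.014,0],
    [0.05,0,-4,0,0,-0.014,0],
    [0.05,0,-6.5,0,0,-0.014,0],
    [0.05,0,-8,0,0,-0.014,0],
    [0.05,0,-9.5,0,0,-0.014,0],
    [0.05,0,-11,0,0,-0.014,0],
    [0.05,0,-12.5,0,0,-0.014,0],
    [0.05,0,-13.5,0,0,-0.014,0],
    [0.05,0,-14.5,0,0,-0.014,0],
    [0.05,0,-14.5,0,0,-0.014,0]
  ]
}}

```text
time: 20.15
tool_pos: [0.3599, -0.2493, -0.0225]
ee_rot: [-179.9, -0.1, 87.3]
contact_force: [-0.5, -0.5, 0.1]
gripper_width: 0.0853
```

>>> {"op": "carry_out", "data": {
  "commands": [
    [0,0,0,0,0,0,0],
    [0,0,0,0,0,0,0.2],
    [0,0,0,0,0,0,0.3],
    [0,0,0,0,0,0,0.34],
    [0,0,0,0,0,0,0.36],
    [0,0,0,0,0,0,0.38],
    [0,0,0,0,0,0,0.4],
    [0,0,0,0,0,0,0.42],
    [0,0,0,0,0,0,0.45],
    [0,0,0,0,0,0,0.5]
  ],
  "grip_force": 30
}}

```text
time: 21.15
tool_pos: [0.3601, -0.2498, -0.0213]
ee_rot: [180.0, 0.0, 87.2]
contact_force: [0.4, 0.6, 4.5]
gripper_width: 0.0508
```

>>> {"op": "carry_out", "data": {
  "commands": [
    [0,0,0,0,0,0,0.6],
    [0,0,0,0,0,0,0.6],
    [0,0,0,0,0,0,0.6],
    [0,0,0,0,0,0,0.6]
  ],
  "grip_force": 40
}}

```text
time: 21.55
tool_pos: [0.3601, -0.2498, -0.0213]
ee_rot: [180.0, 0.0, 87.2]
contact_force: [-0.2, 0.1, 5.5]
gripper_width: 0.0505
```

Run:
```python
from h import *
s,c=grab('wrist','w13'); print(s['tool_pos'],s['ee_rot'],s['gripper_width'])
```

```text
[ 0.36011892 -0.24983889 -0.02126381] [1.79989359e+02 1.37106133e-02 8.72490551e+01] 0.050502525973837205
```

View pics/w13.png

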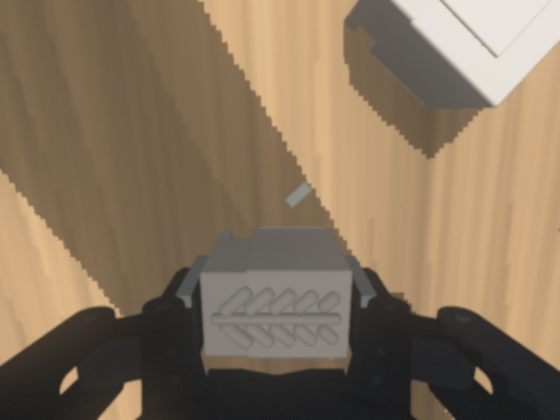

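>>> {"op": "carry_out", "data": {
  "commands": [
    [0,0,0.3,0,0,0,0.6],
    [0,0,0.8,0,0,0,0.6],
    [0,0,2,0,0,0,0.6],
    [0,0,4,0,0,0,0.6],
    [0,0,6,0,0,0,0.6],
    [0,0,8,0,0,0,0.6],
    [0,0,10,0,0,0,0.6],
    [0,0,11.5,0,0,0,0.6],
    [0.5,0,12,0,0,0,0.6],
    [2,0.2,12,0,0,0.02,0.6]
  ]
}}

```text
time: 22.6
tool_pos: [0.3801, -0.2477, 0.099]
ee_rot: [180.0, 0.0, 88.4]
contact_force: [-0.2, -0.1, -1.5]
gripper_width: 0.0506
```

>>> {"op": "carry_out", "data": {
  "commands": [
    [3,0.3,0,0,0,0.02,0.6],
    [6,0.6,0,0,0,0.04,0.6],
    [9,0.9,0,0,0,0.06,0.6],
    [12,1.2,0,0,0,0.08,0.6],
    [15,1.6,0,0,0,0.1,0.6],
    [18,2.2,0,0,0,0.12,0.6],
    [21,3.2,0,0,0,0.14,0.6],
    [23,5,0,0,0,0.16,0.6],
    [24,7.5,0,0,0,0.175,0.6],
    [24,10.5,0,0,0,0.175,0.6]
  ]
}}

```text
time: 23.6
tool_pos: [0.6225, -0.1416, 0.0966]
ee_rot: [180.0, -0.0, 98.5]
contact_force: [0.6, -0.1, -0.6]
gripper_width: 0.0504
```

>>> {"op": "carry_out", "data": {
  "commands": [
    [-0.3,3,0,0,0,0,0.6],
    [-0.6,6,0,0,0,0,0.6],
    [-0.9,9,0,0,0,0,0.6],
    [-1.3,12,0,0,0,0,0.6],
    [-1.6,14,0,0,0,0,0.6],
    [-1.7,15,0,0,0,0,0.6],
    [-1.7,15,0,0,0,0,0.6],
    [-1.7,15,0,0,0,0,0.6],
    [-1.7,15,0,0,0,0,0.6],
    [-1.7,15,0,0,0,0,0.6]
  ]
}}

```text
time: 24.6
tool_pos: [0.6035, 0.0061, 0.0984]
ee_rot: [180.0, 0.0, 98.3]
contact_force: [0.7, -0.7, -0.6]
gripper_width: 0.0507
```

Run:
```python
from h import *
s,c=grab('wrist','w14'); print(s['tool_pos'],s['ee_rot'],s['gripper_width'],s['time'])
a=c['color']; cv2.imwrite('pics/c19.png',cv2.resize(a[0:250,170:390],None,fx=3.2,fy=2.4,interpolation=2))
```

```text
[0.6034648  0.00606246 0.09842338] [1.79986884e+02 1.43889193e-02 9.83334442e+01] 0.050666944373347254 24.6
```

View pics/c19.png

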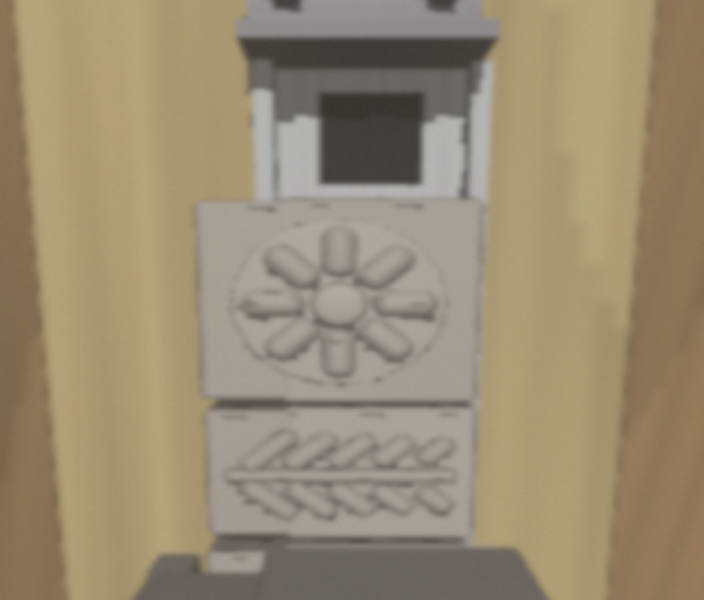

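Run:
```python
import m; from m import *
m.px=lambda u,v:(170+u/3.2,v/2.4)
F=lambda *a:f('w14',*a)
for p in [(320,94),(423,94),(423,184),(320,184)]: F('tape',*p,.016)
F('ro3 F',197,202,.066);F('ro3 B',486,206,.066);F('ro3F-',204,398,.066);F('ro3B-',477,400,.066)
for v in (20,36,52): F('stop z46 v%d'%v,370,v,.046)
F('stopbottom?',370,52,.016);F('stopbottom?',370,66,.016)
F('lipF',254,150,.028);F('lipB',275,150,.028);F('fenF',463,150,.026);F('fenB',486,150,.026)
b=cv2.imread('pics/w14.png'); cv2.imwrite('pics/c20.png',cv2.resize(b[0:100,220:350],None,fx=6,fy=6,interpolation=2))
```

```text
tape -2.0 113.5
tape 19.5 113.4
tape 19.9 89.8
tape -2.1 89.9
ro3 F -22.8 81.4
ro3 B 27.6 80.4
ro3F- -23.0 35.7
ro3B- 27.4 35.2
stop z46 v20 7.6 124.4
stop z46 v36 7.6 120.9
stop z46 v52 7.6 117.4
stopbottom? 8.4 124.1
stopbottom? 8.4 120.6
lipF -15.3 97.4
lipB -11.0 97.4
fenF 27.3 97.6
fenB 32.0 97.6
```

View pics/c20.png

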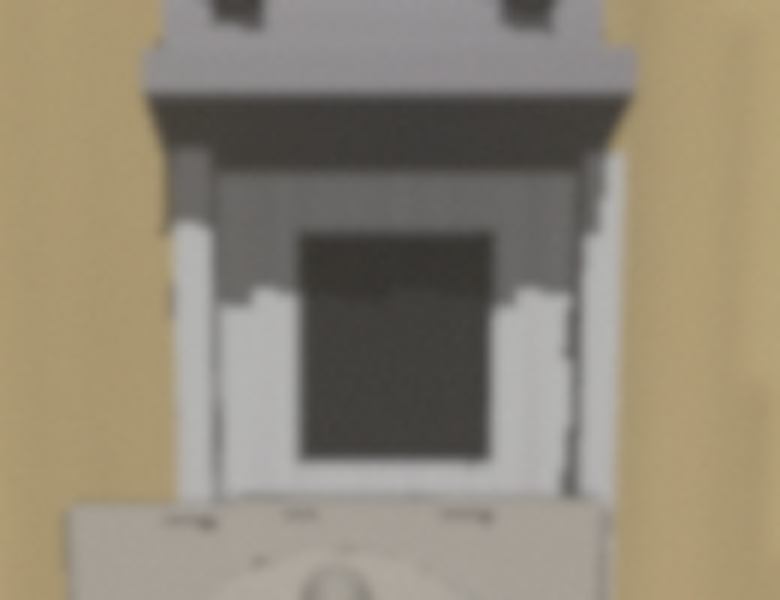

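>>> {"op": "carry_out", "data": {
  "commands": [
    [-0.2,1.3,0,0,0,0,0.6],
    [-0.6,4,0,0,0,0,0.6],
    [-1.1,7,0,0,0,0,0.6],
    [-1.45,9.5,0,0,0,0,0.6],
    [-1.55,10,0,0,0,0,0.6],
    [-1.55,10,-1.5,0,0,0,0.6],
    [-1.55,10,-3,0,0,0,0.6],
    [-1.55,10,-3,0,0,0,0.6],
    [-1.55,10,-3,0,0,0,0.6],
    [-1.55,10,-3,0,0,0,0.6]
  ]
}}

```text
time: 25.65
tool_pos: [0.5883, 0.107, 0.0692]
ee_rot: [179.9, 0.0, 98.4]
contact_force: [-1.0, -0.3, -1.2]
gripper_width: 0.0504
```

Run:
```python
from h import *
s,c=grab('wrist','w15'); grab('side','s15'); s,_=grab('scene','sc15'); print(s['tool_pos'],s['ee_rot'],s['contact_force'])
b=cv2.imread('pics/s15.png'); cv2.imwrite('pics/c14.png',cv2.resize(b[140:220,260:370],None,fx=7,fy=7,interpolation=2))
b=cv2.imread('pics/sc15.png'); cv2.imwrite('pics/c15.png',cv2.resize(b[210:300,220:330],None,fx=7,fy=6.5,interpolation=2))
b=cv2.imread('pics/w15.png'); cv2.imwrite('pics/c16.png',cv2.resize(b[120:370,180:370],None,fx=4,fy=2.4,interpolation=2))
```

```text
[0.58834192 0.10702564 0.06934455] [1.79906316e+02 1.57392226e-02 9.84026296e+01] [ 0.77571453  0.70828742 -1.64117109]
```

View pics/c14.png

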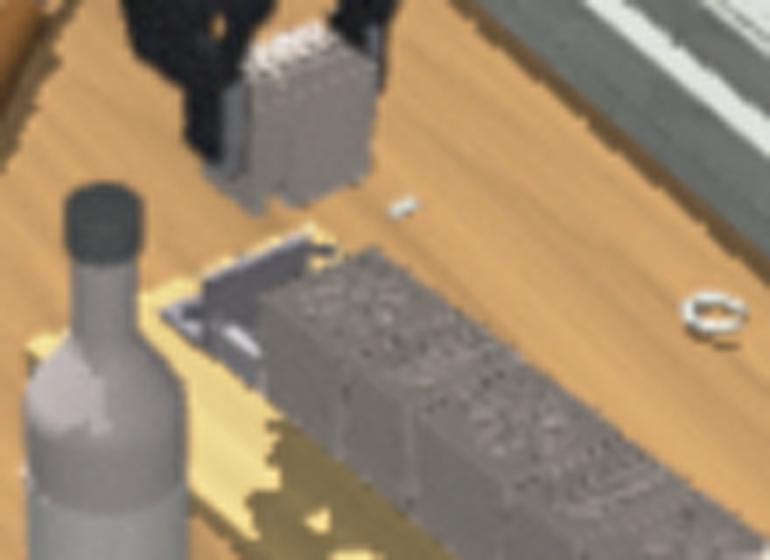

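View pics/c15.png

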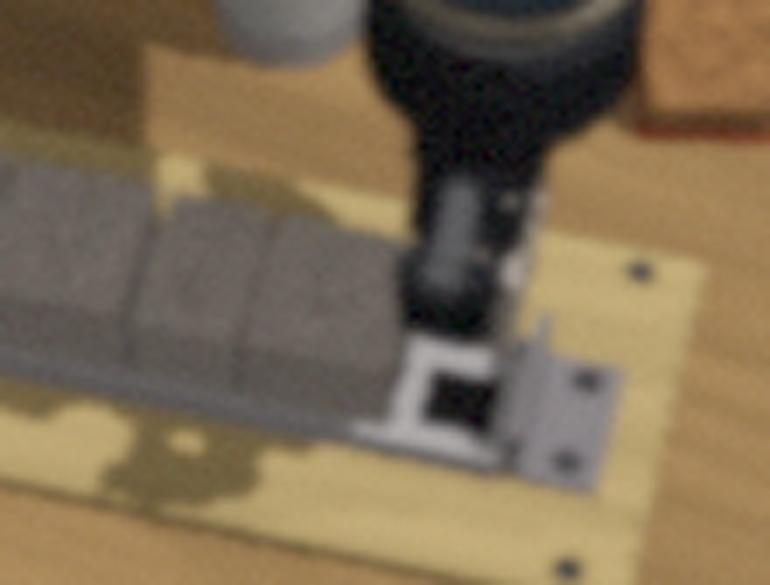

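View pics/c16.png

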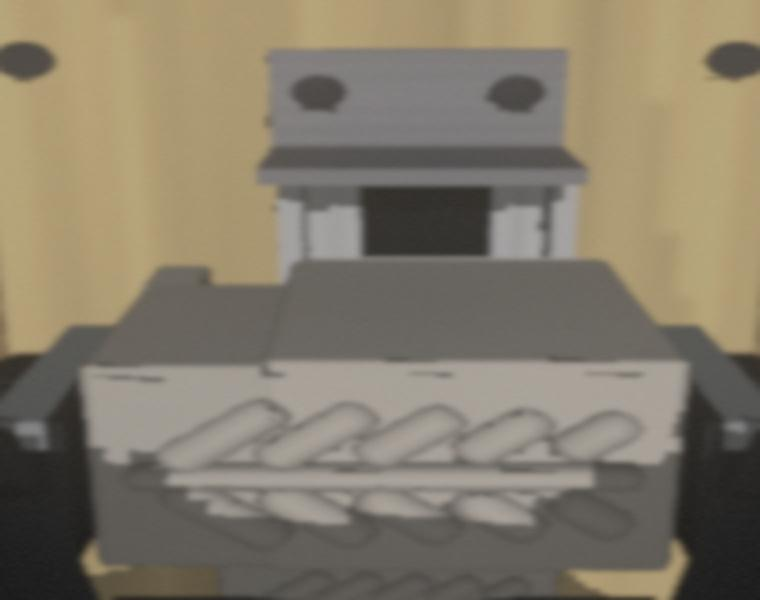

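```bash
cat > n.py <<'E'
import m,sys; from m import *
m.px=lambda u,v:(180+u/4,120+v/2.4)
E
python3 - <<'E'
from n import *
s=load('w15')[0]; print(s['tool_pos']*1000); u0=s['tool_pos'][2]+.0213
F=lambda *a:f('w15',*a)
F('dripF',158,268,u0+.005);F('dripB',208,268,u0+.005);F('bodyB',607,262,u0+.003)
F('topF',82,367,u0+.05);F('topB',687,360,u0+.05);F('topF-',103,562,u0+.05);F('topB-',668,566,u0+.05)
F('lipF',278,240,.028);F('lipB',302,240,.028);F('fenF',548,240,.026);F('fenB',578,240,.026)
F('tapeL',360,220,.016);F('tapeR',490,220,.016);F('tapetop',400,188,.016)
F('stopin',420,184,.046);F('stopout',420,168,.046)
E
```

```text
[588.31 106.96  69.22]
dripF -23.5 14.4
dripB -17.8 14.4
bodyB 27.2 14.9
topF -22.9 15.3
topB 26.7 16.3
topF- -22.7 -15.7
topB- 26.8 -16.4
lipF -15.0 -0.4
lipB -11.2 -0.4
fenF 28.5 -1.0
fenB 33.4 -1.0
tapeL -2.1 1.8
tapeR 19.8 1.8
tapetop 4.6 11.0
stopin 7.2 19.1
stopout 7.1 23.0
```

>>> {"op": "carry_out", "data": {
  "commands": [
    [-0.04,0.03,-0.5,0,0,0,0.6],
    [-0.04,0.03,-1,0,0,0,0.6],
    [-0.04,0.03,-1.5,0,0,0,0.6],
    [-0.04,0.03,-2,0,0,0,0.6],
    [-0.04,0.03,-2,0,0,0,0.6],
    [-0.04,0.03,-2,0,0,0,0.6],
    [-0.04,0.03,-2,0,0,0,0.6]
  ]
}}

```text
time: 26.5
tool_pos: [0.5874, 0.1075, 0.0486]
ee_rot: [180.0, 0.0, 98.4]
contact_force: [0.4, 0.2, -1.3]
gripper_width: 0.0505
```

Run:
```python
from h import *
s,c=grab('wrist','w16'); grab('side','s16'); s,_=grab('scene','sc16'); print(s['tool_pos'],s['ee_rot'],s['contact_force'])
b=cv2.imread('pics/s16.png'); cv2.imwrite('pics/c14.png',cv2.resize(b[140:220,260:370],None,fx=7,fy=7,interpolation=2))
b=cv2.imread('pics/sc16.png'); cv2.imwrite('pics/c15.png',cv2.resize(b[210:300,220:330],None,fx=7,fy=6.5,interpolation=2))
b=cv2.imread('pics/w16.png'); cv2.imwrite('pics/c16.png',cv2.resize(b[120:370,180:370],None,fx=4,fy=2.4,interpolation=2))
```

```text
[0.58744724 0.10754777 0.04873229] [1.79969214e+02 4.54159643e-03 9.84226787e+01] [ 0.54784393  0.48116677 -1.61831676]
```

View pics/c16.png

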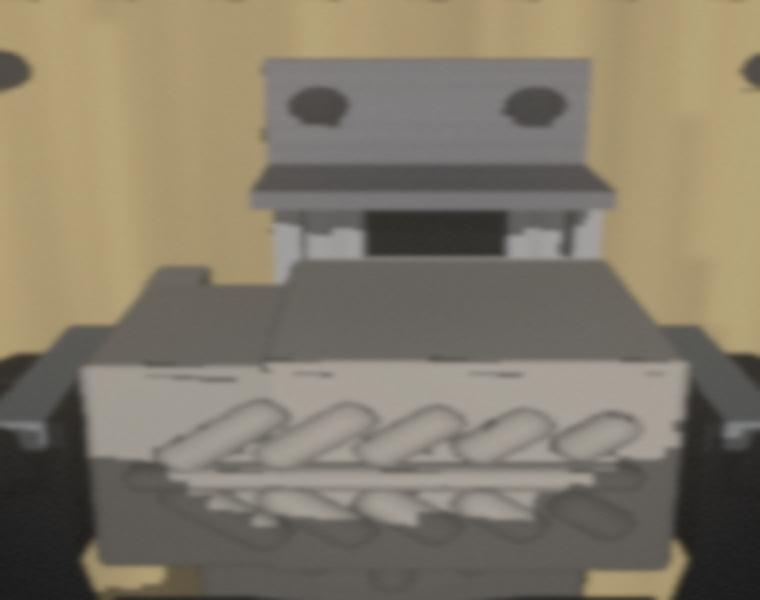

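View pics/c14.png

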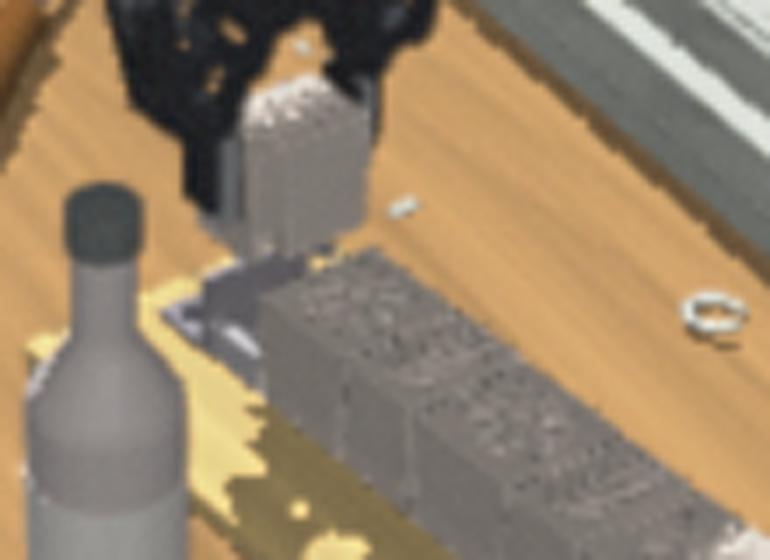

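```bash
python3 - <<'E'
from n import *
s=load('w16')[0]; print(s['tool_pos']*1000); u0=s['tool_pos'][2]+.0213
F=lambda *a:f('w16',*a)
F('dripF',158,268,u0+.005);F('bodyB',607,262,u0+.003);F('top',82,367,u0+.05);F('topB',687,360,u0+.05)
F('lipF',275,250,.028);F('lipB',300,250,.028);F('fenF',570,250,.026);F('fenB',602,250,.026)
F('tapeL',365,240,.016);F('tapeR',506,240,.016);F('tapetop',400,211,.016)
F('stopin',420,208,.046);F('stopout',420,191,.046)
E
cat > /dev/null
```

```text
[587.35 107.53  48.56]
dripF -23.4 14.4
bodyB 27.3 14.9
top -22.8 15.2
topB 26.7 16.3
lipF -14.0 3.2
lipB -10.3 3.3
fenF 29.3 2.7
fenB 34.0 2.7
tapeL -1.0 2.2
tapeR 20.7 2.2
tapetop 4.4 9.9
stopin 6.6 18.5
stopout 6.6 22.3
```

>>> {"op": "carry_out", "data": {
  "commands": [
    [0.02,0.05,0,0,0,0,0.6],
    [0.02,0.05,-0.3,0,0,0,0.6],
    [0.02,0.05,-0.6,0,0,0,0.6],
    [0.02,0.05,-0.9,0,0,0,0.6],
    [0.02,0.05,-1.2,0,0,0,0.6],
    [0.02,0.05,-1.5,0,0,0,0.6],
    [0.02,0.05,-1.8,0,0,0,0.6],
    [0.02,0.05,-1.8,0,0,0,0.6],
    [0.02,0.05,-1.8,0,0,0,0.6],
    [0.02,0.05,-1.8,0,0,0,0.6]
  ]
}}

```text
time: 27.65
tool_pos: [0.5875, 0.108, 0.0306]
ee_rot: [180.0, 0.0, 98.4]
contact_force: [-0.3, 0.0, -1.3]
gripper_width: 0.0507
```

Run:
```python
from h import *
s,c=grab('wrist','w17'); grab('side','s17'); s,_=grab('scene','sc17'); print(s['tool_pos'],s['ee_rot'],s['contact_force'])
b=cv2.imread('pics/s17.png'); cv2.imwrite('pics/c14.png',cv2.resize(b[140:220,260:370],None,fx=7,fy=7,interpolation=2))
b=cv2.imread('pics/sc17.png'); cv2.imwrite('pics/c15.png',cv2.resize(b[210:300,220:330],None,fx=7,fy=6.5,interpolation=2))
b=cv2.imread('pics/w17.png'); cv2.imwrite('pics/c16.png',cv2.resize(b[120:370,180:370],None,fx=4,fy=2.4,interpolation=2))
```

```text
[0.58752281 0.10804906 0.03065876] [1.79983704e+02 1.70915627e-03 9.84236088e+01] [ 0.52629746  0.00934737 -1.40331473]
```

View pics/c16.png

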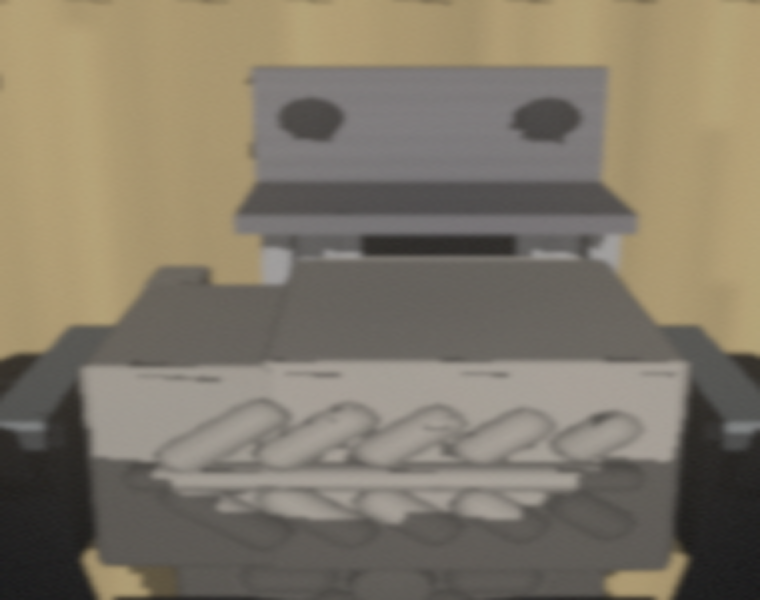

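View pics/c15.png

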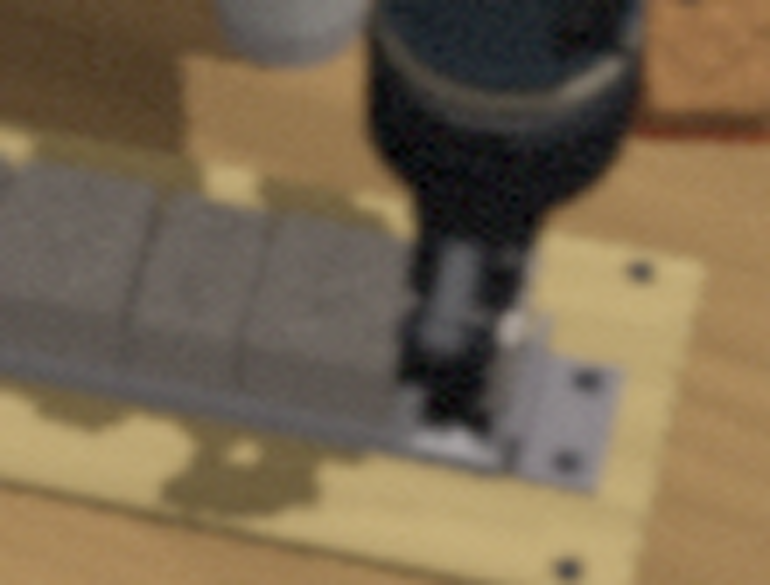

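View pics/c14.png

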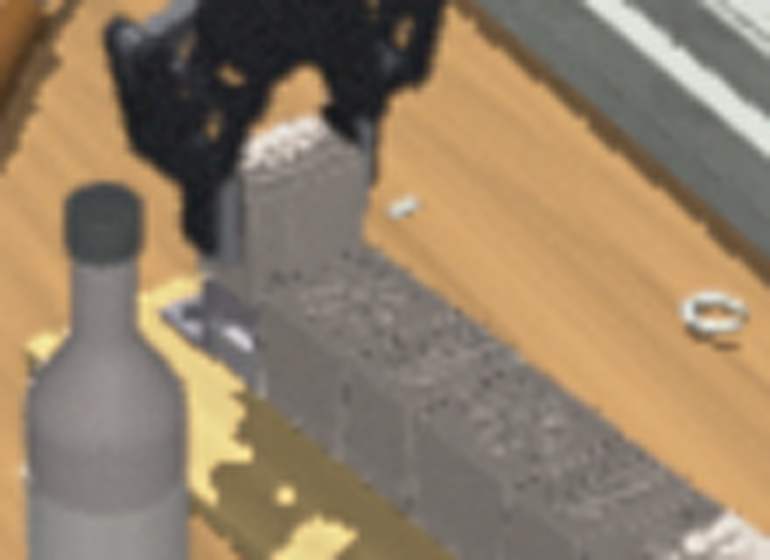

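Run:
```python
from n import *
s=load('w17')[0]; print(s['tool_pos']*1000); u0=s['tool_pos'][2]+.0213
F=lambda *a:f('w17',*a)
F('body bottom',450,261,u0);F('body side low',450,261,u0+.003)
F('lipF',262,270,.028);F('fenB',620,262,.026)
F('tapeL',360,245,.016);F('tapeR',515,245,.016)
F('stopin',420,232,.046);F('stopout',420,215,.046);F('stopL',236,232,.046);F('stopR',637,230,.046)
```

```text
[587.54 108.02  30.6 ]
body bottom 9.6 14.1
body side low 9.4 15.1
lipF -14.4 4.2
fenB 33.7 5.5
tapeL -1.5 6.4
tapeR 20.4 6.4
stopin 6.2 18.2
stopout 6.2 21.7
stopL -15.7 18.2
stopR 32.0 18.7
```

>>> {"op": "carry_out", "data": {
  "commands": [
    [0,0,-0.4,0,0,0,0.6],
    [0,0,-0.8,0,0,0,0.6],
    [0,0,-1.2,0,0,0,0.6],
    [0,0,-1.6,0,0,0,0.6],
    [0,0,-2,0,0,0,0.6],
    [0,0,-2.4,0,0,0,0.6],
    [0,0,-2.8,0,0,0,0.6],
    [0,0,-3.1,0,0,0,0.6],
    [0,0,-3.2,0,0,0,0.6],
    [0,0,-3.2,0,0,0,0.6]
  ]
}}

```text
time: 28.8
tool_pos: [0.5873, 0.108, -0.0017]
ee_rot: [-180.0, -0.0, 98.4]
contact_force: [0.6, -0.2, -1.0]
gripper_width: 0.0506
```

>>> {"op": "carry_out", "data": {
  "commands": [
    [0,0,0,0,0,0,0.6],
    [0,0,-0.1,0,0,0,0.6],
    [0,0,-0.1,0,0,0,0.6],
    [0,0,-0.2,0,0,0,0.6],
    [0,0,-0.2,0,0,0,0.6],
    [0,0,-0.2,0,0,0,0.6]
  ]
}}

```text
time: 29.4
tool_pos: [0.5874, 0.108, -0.0035]
ee_rot: [-180.0, -0.0, 98.4]
contact_force: [-0.1, -0.7, -0.3]
gripper_width: 0.0502
```

>>> {"op": "carry_out", "data": {
  "commands": [
    [0,0,-0.05,0,0,0,0.6],
    [0,0,-0.05,0,0,0,0.6],
    [0,0,-0.1,0,0,0,0.6],
    [0,0,-0.1,0,0,0,0.6],
    [0,0,-0.1,0,0,0,0.6]
  ]
}}

```text
time: 29.9
tool_pos: [0.5874, 0.108, -0.0045]
ee_rot: [-180.0, -0.0, 98.4]
contact_force: [-0.0, 0.1, -1.4]
gripper_width: 0.0505
```

Run:
```python
from h import *
for i in range(2):
    s,c=grab('wrist','w18'); print(s['tool_pos'],s['contact_force'],s['moment'])
```

```text
[ 0.58739367  0.10801046 -0.00451716] [-0.0111447   0.05104227 -1.42985527] [-0.08449854 -0.03207241 -0.00129987]
[ 0.58741959  0.1080352  -0.00449168] [ 0.07994694  0.5102344  -1.54664246] [-0.02118709 -0.01415324 -0.00431731]
```

View pics/w18.png

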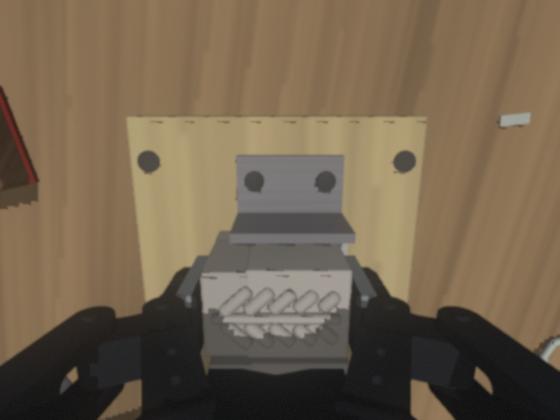

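Not in contact yet (bed contact expected near −5.3 mm); continuing in 0.5 mm steps.

>>> {"op": "carry_out", "data": {
  "commands": [
    [0,0,-0.04,0,0,0,0.6],
    [0,0,-0.08,0,0,0,0.6],
    [0,0,-0.08,0,0,0,0.6],
    [0,0,-0.08,0,0,0,0.6]
  ]
}}

```text
time: 30.4
tool_pos: [0.5874, 0.1081, -0.0052]
ee_rot: [180.0, 0.0, 98.4]
contact_force: [-0.3, -0.3, -0.2]
gripper_width: 0.0502
```

>>> {"op": "carry_out", "data": {
  "commands": [
    [0,0,-0.03,0,0,0,0.6],
    [0,0,-0.05,0,0,0,0.6],
    [0,0,-0.05,0,0,0,0.6],
    [0,0,-0.05,0,0,0,0.6]
  ]
}}

```text
time: 30.8
tool_pos: [0.5874, 0.108, -0.0052]
ee_rot: [180.0, 0.0, 98.4]
contact_force: [-1.7, 0.2, 6.2]
gripper_width: 0.0506
```

>>> {"op": "carry_out", "data": {
  "commands": [
    [0,0,0.02,0,0,0,0.6],
    [0,0,0.02,0,0,0,0.4],
    [0,0,0.02,0,0,0,0.38],
    [0,0,0.02,0,0,0,0.35],
    [0,0,0.02,0,0,0,0.32],
    [0,0,0.02,0,0,0,0.28],
    [0,0,0.02,0,0,0,0.2],
    [0,0,0.02,0,0,0,0.15],
    [0,0,0.02,0,0,0,0.1],
    [0,0,0.02,0,0,0,0.1]
  ]
}}

```text
time: 31.8
tool_pos: [0.5874, 0.1081, -0.0056]
ee_rot: [-180.0, 0.0, 98.4]
contact_force: [-0.2, -0.4, 0.6]
gripper_width: 0.0769
```

Run:
```python
from h import *
s,c=grab('wrist','w19'); print(s['tool_pos'],s['contact_force'],s['gripper_width'])
```

```text
[ 0.58739786  0.10805534 -0.00558689] [-0.17804888 -0.42669394  0.58679722] 0.0768548336279679
```

View pics/w19.png

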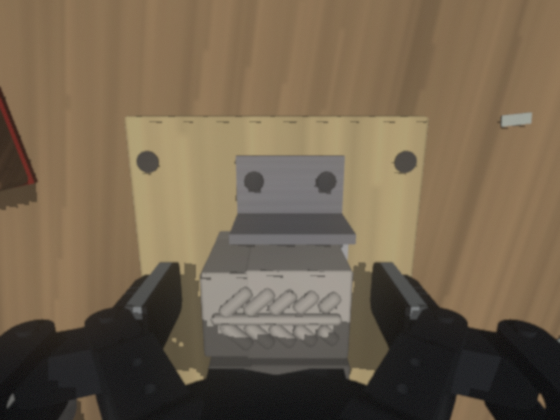

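>>> {"op": "carry_out", "data": {
  "commands": [
    [0,0,0.5,0,0,0,0],
    [0,0,1.5,0,0,0,0],
    [0,0,3.5,0,0,0,0],
    [0,0,6,0,0,0,0],
    [0,0,8.5,0,0,0,0],
    [0,0,11,0,0,0,0],
    [0,-1.5,13,0,0,0,0],
    [0,-3.5,15,0,0,0,0],
    [0,-6,16,0,0,0,0],
    [0,-8,16,0,0,0,0]
  ]
}}

```text
time: 32.85
tool_pos: [0.5889, 0.0269, 0.1576]
ee_rot: [179.7, 0.1, 98.4]
contact_force: [0.5, 0.6, -0.3]
gripper_width: 0.0853
```

>>> {"op": "carry_out", "data": {
  "commands": [
    [0.5,-3,0,0,0,0,0],
    [0.9,-6,0,0,0,0,0],
    [1.2,-8,0,0,0,0,0],
    [1.2,-8,0,0,0,0,0],
    [1.2,-8,0,0,0,0,0],
    [1.2,-8,0,0,0,0,0]
  ]
}}

```text
time: 33.45
tool_pos: [0.599, -0.0509, 0.1547]
ee_rot: [-180.0, -0.0, 98.5]
contact_force: [-0.8, 0.9, -0.0]
gripper_width: 0.0854
```

Run:
```python
from h import *
s,c=grab('wrist','w20'); grab('side','s20'); grab('scene','sc20'); print(s['tool_pos'],s['time'])
b=cv2.imread('pics/s20.png'); b2=cv2.imread('pics/sc20.png')
cv2.imwrite('pics/c17.png',np.hstack([cv2.resize(b[155:285,260:430],(400,343),interpolation=2),cv2.resize(b2[200:310,115:325],(400,343),interpolation=2)]))
```

```text
[ 0.59897229 -0.05088915  0.15469634] 33.45
```

View pics/w20.png

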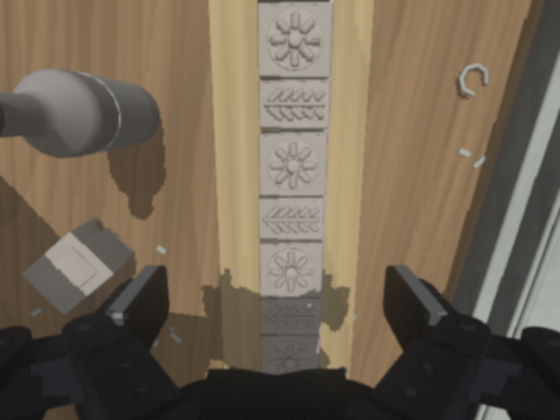

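View pics/c17.png

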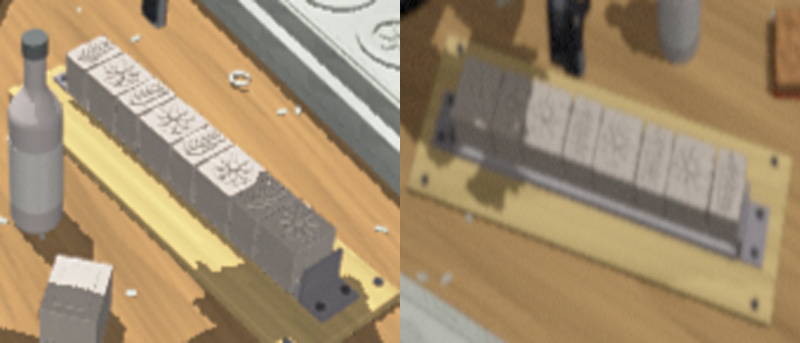

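>>> {"op": "carry_out", "data": {
  "commands": [
    [-0.4,2.5,0,0,0,0,0],
    [-0.8,5,0,0,0,0,0],
    [-0.9,6,0,0,0,0,0],
    [-0.9,6,0,0,0,0,0],
    [-0.9,6,0,0,0,0,0],
    [-0.9,6,0,0,0,0,0]
  ]
}}

```text
time: 34.2
tool_pos: [0.5909, 0.0072, 0.1545]
ee_rot: [180.0, 0.0, 98.4]
contact_force: [0.8, -0.7, -0.2]
gripper_width: 0.0854
```

Run:
```python
from h import *
s,c=grab('wrist','w21'); print(s['tool_pos'],s['time'])
cv2.imwrite('pics/c21.png',cv2.resize(c['color'][0:300,215:375],None,fx=3.5,fy=2,interpolation=2))
```

```text
[0.59085628 0.00717106 0.15446704] 34.2
```

View pics/c21.png

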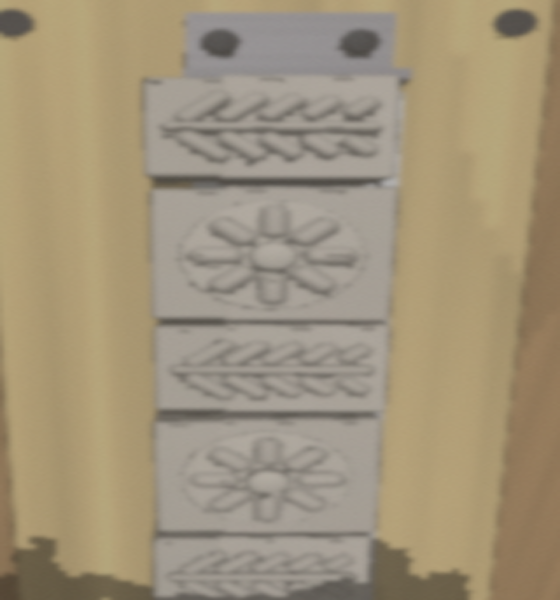

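Run:
```python
import m; from m import *
cv2.imwrite('pics/c22.png',cv2.resize(load('w21')[1]['color'][25:115,245:345],None,fx=7,fy=6.5,interpolation=2))
m.px=lambda u,v:(215+u/3.5,v/2)
F=lambda *a:f('w21',*a)
F('leaf +y',270,79,.066);F('leaf -y',270,177,.066);F('ro +y',270,187,.066);F('ro -y',270,320,.066);F('l2 +y',270,325,.066);F('l2 -y',270,411,.066);F('r2 +y',270,417,.066);F('r2-',270,532,.066)
F('leafF',145,178,.066);F('leafB',397,182,.066);F('roF',153,188,.066);F('roB',393,190,.066)
F('leafF+',142,79,.066);F('leafB+',403,79,.066)
```

```text
leaf +y 12.9 114.3
leaf -y 13.3 82.5
ro +y 13.4 79.1
ro -y 13.9 32.0
l2 +y 14.0 30.2
l2 -y 14.4 -3.0
r2 +y 14.4 -5.3
r2- 15.0 -53.4
leafF -12.0 82.2
leafB 39.1 80.8
roF -10.4 78.8
roB 38.3 78.1
leafF+ -12.1 114.3
leafB+ 38.9 114.3
```

View pics/c22.png

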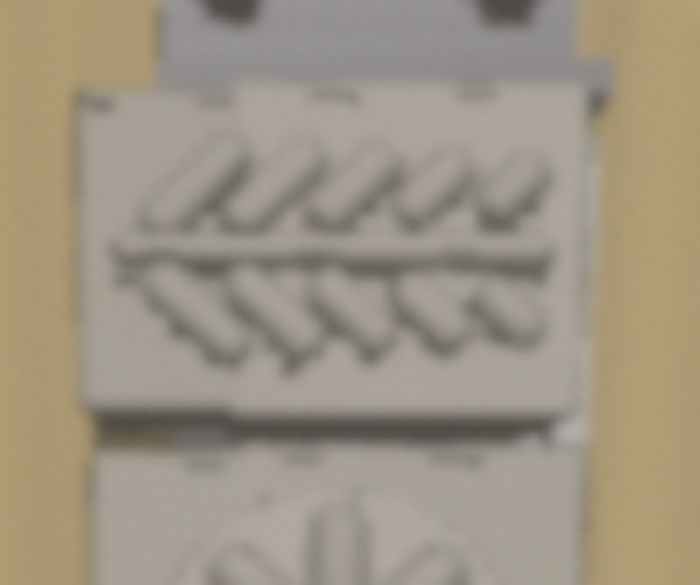

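Run:
```python
from h import *
a=cv2.imread('pics/scene0.png');s,c=grab('scene','sc22'); print(s['time'],s['contact_force'])
print(close_job())
```

```text
34.25 [ 0.04165878  0.02512108 -0.453317  ]
the job is handed in; nothing more can be done
None
```

View pics/sc22.png

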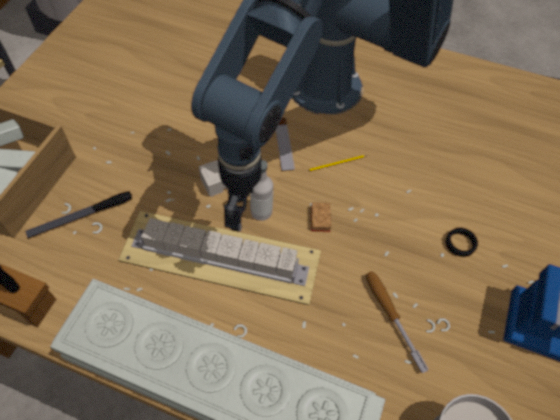

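Both loose blocks are on the rail, and the job was handed in at 34 s. I set the rosette first, in the right-hand end place (−y), then the leaf in the left-hand end place (+y). Rosettes and leaves now alternate all along.

- **Seating:** I lowered each block in small steps until it touched the bed at the height I expected, with 1 N of contact for the rosette and about 6 N for the leaf. Then I opened the gripper slowly. The last pictures show both blocks upright with their tops level with the neighbours and their noses to the front. The gripper was clear of everything.
- **Leaf position:** the leaf sits about 1 mm off-centre towards the end stop. Its gap to the next rosette measured about 3.4 mm, against about 2 mm for the others. It was still inside its place, so I left it rather than risk nudging it.
- **Other blocks and objects:** I saw no change in the laid blocks or the other things on the bench, but I judged this by eye and did not measure each one.
- **Disagreement with the robot text:** the fingertips stand about 40 mm behind the stated tool point. My first attempt on the rosette closed on air above the block and touched nothing. I measured the offset from the pictures and gripped lower.
- **Calibration drift:** the wrist camera's calibration also shifted by up to 2.5 mm with the tool's turn. I aligned by comparing block, rail lip and stop within the same picture.

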